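Clean out and rebuild a paint filter bowl

TASK

Empty the paint filter bowl: swing it right over by its lever so that every dried lump falls into the drip tray, then swing it back fully upright. Then rebuild the filter in it: lay the mesh strainer flat on the bottom, then every spacer ring that is on the bench, then the plate with holes on top, and last put the screw ring on over the bowl and turn it clockwise until it clamps the stack firmly. Leave the bottle, jar and tin where they stand.

Things in the scene. Friction and masses are not known exactly. Their poses are not given: they have to be found in the camera images.
- bowl (a joint): hinge of the filter bowl (rad): 0 = upright, 2.6 = swung right over, mouth down (stops at both). It grows as the mouth swings to the cradle's -x side and the lever, on the +y side, goes from the +x side up over the top to the -x side. Stiff (0.6 N m): it stays where it is left. Lumps slide out only beyond about 2.2.
- cradle: fixed grey drip tray with two upright posts, 9 mm thick at 47 to 56 mm either side, that carry the bowl. Origin on the bench straight below the hinge line; the hinge line runs along the cradle's y axis, 105 mm above the bench. The posts rise to 118 mm.
- tray (a point): centre of the drip tray's floor, 4 mm above the bench; axes as the cradle's. The tray inside measures 232 mm (x) by 162 mm (y) with walls 28 mm high; it lies 30 mm to the -x side of the hinge.
- bowl_floor (a point): centre of the bowl's inner floor, turning with the bowl: z along its axis out of the mouth, y along the hinge line towards the lever, x level when upright; 10 mm below the hinge line when upright. The floor is a sprung seat: it stays put under the stack's weight and gives up to 3.5 mm under the clamp (11 to 20 N). Aluminium, bore 50 mm wide and 46 mm deep, outside 58 mm wide.
- bowl_rim (a point): centre of the bowl's mouth, 46 mm above its floor; axes as bowl_floor. Outside the bowl two thread ridges, 72 mm across, each 135 degrees long, go down clockwise seen from above, their undersides from 42 to 20.5 mm above the inner floor. Between them are two open gaps, 45 degrees wide, centred on the bowl's +x and -x sides.
- lever_grip (a point): middle of the free part of the lever's round cross-bar (11 mm thick, 58 mm long, along the hinge line), 75 mm from the hinge line and 97 mm to the bowl's +y side; with the bowl upright it is on the cradle's +x side, 15 degrees above level from the hinge. The bar may turn in the grip.
- lump1: dried lump of paint, dull brown, about 14 mm in size, 12 g; starts in the bowl. Origin at its centre. 2 to 4 of the lumps are present.
- lump2: dried lump of paint, dull brown, about 14 mm in size, 12 g; starts in the bowl. Origin at its centre. 2 to 4 of the lumps are present.
- lump3: dried lump of paint, dull brown, about 14 mm in size, 12 g; starts in the bowl. Origin at its centre. 2 to 4 of the lumps are present.
- lump4: dried lump of paint, dull brown, about 14 mm in size, 12 g; starts in the bowl. Origin at its centre. 2 to 4 of the lumps are present.
- strainer: mesh strainer: steel disc with a woven wire mesh set in a rim, 46 mm wide, 12 mm thick, 140 g; rests flat; looks the same either way up. Origin at its centre, half-way up; z is its axis.
- spacer1: spacer: plain open steel ring, 46 mm outside, 33 mm inside, 7 mm thick, 60 g; 1 to 3 of the spacers are present and they are alike; rests flat; looks the same either way up. Origin at its centre, half-way up; z is its axis.
- spacer2: spacer: plain open steel ring, 46 mm outside, 33 mm inside, 7 mm thick, 60 g; 1 to 3 of the spacers are present and they are alike; rests flat; looks the same either way up. Origin at its centre, half-way up; z is its axis.
- spacer3: spacer: plain open steel ring, 46 mm outside, 33 mm inside, 7 mm thick, 60 g; 1 to 3 of the spacers are present and they are alike; rests flat; looks the same either way up. Origin at its centre, half-way up; z is its axis.
- plate: pressure plate: flat steel disc with six small dark holes in a circle, 46 mm wide, 10 mm thick, 120 g; rests flat; looks the same either way up. Origin at its centre, half-way up; z is its axis.
- ring: screw ring: dark steel cap, 0.25 kg, 84 mm across, 62 mm tall. On top a round knurled collar to grip, 40 mm wide, 20 mm high. Origin on the axis at the collar's middle, 10 mm below the top; z up. Below the collar a cap disc (10 to 16 mm below the origin) and a skirt, 78 mm wide inside, that ends 52 mm below the origin, where it stands on the bench.
- ring_face (a point): centre of the ring's plunger face, 40 mm below the ring's origin: a flat face 45 mm wide, inside the skirt, that goes into the bowl and presses on the stack. With the ring resting on the stack, turn it clockwise: it bites at about 35 degrees with three spacers, 80 with two, 120 with one; 18 degrees more take it 3 mm down against the seat: firm (0.5 N m). Beyond that it stops hard. Friction holds it.
- ring_lug (a point): one of the screw ring's two lugs, 6 mm thick and 12 mm long, that stick in from its skirt at the ring's +x and -x sides to leave 62 mm between them, 46 mm below the ring's origin; this is the one on +x, 35 mm from the axis. A bright mark on the cap disc stands over each lug. The lugs go down through the two gaps between the bowl's ridges.
- bottle: bystander: paint bottle, 60 mm wide, 190 mm tall; origin under its centre.
- jar: bystander: amber glass jar, 64 mm wide, 85 mm tall; origin under its centre.
- tin: bystander: paint tin, 90 mm wide, 110 mm tall; origin under its centre.
Not all that is in view belongs to the job. What is shaped like the spacer1 but pink or red is not meant. What is shaped like the strainer but red is not meant.

How it is judged:
On the way, in this order (a step that is already met when the one before it is completed fails the run):
1. the bowl is swung over past 1.7 rad (value of joint bowl above 1.7 rad), for 0.2 s.
2. every lump lies in the drip tray and the bowl is upright again (value of joint bowl below 0.06 rad and x of lump1 in the frame of tray between -0.118 and 0.118 m and y of lump1 in the frame of tray between -0.083 and 0.083 m and z of each of lump1, lump2, lump3, lump4 in the frame of tray below 0.035 m and x of lump2 in the frame of tray between -0.118 and 0.118 m and y of lump2 in the frame of tray between -0.083 and 0.083 m and x of lump3 in the frame of tray between -0.118 and 0.118 m and y of lump3 in the frame of tray between -0.083 and 0.083 m and x of lump4 in the frame of tray between -0.118 and 0.118 m and y of lump4 in the frame of tray between -0.083 and 0.083 m), for 0.2 s.
3. the mesh strainer lies flat on the bowl's floor (value of joint bowl below 0.06 rad and z of strainer in the frame of bowl_floor between 0.0015 and 0.009 m and horizontal distance between strainer and bowl_floor below 0.008 m and angle between the z axis of strainer and the z axis of bowl_floor, either way round below 0.12 rad), for 0.2 s.
4. every spacer lies flat in the bowl, on the strainer (all of step 3 and z of spacer1 in the frame of bowl_floor between 0.01 and 0.033 m and horizontal distance between each of spacer1, spacer2, spacer3 and bowl_floor below 0.008 m and angle between the z axis of each of spacer1, spacer2, spacer3 and the z axis of bowl_floor, either way round below 0.12 rad and z of spacer2 in the frame of bowl_floor between 0.01 and 0.033 m and z of spacer3 in the frame of bowl_floor between 0.01 and 0.033 m), for 0.2 s.
5. the plate lies flat on the spacers (all of step 4 and z of plate in the frame of bowl_floor between 0.0195 and 0.041 m and horizontal distance between plate and bowl_floor below 0.008 m and angle between the z axis of plate and the z axis of bowl_floor, either way round below 0.12 rad), for 0.2 s.
6. the screw ring clamps the stack (all of step 5 and horizontal distance between ring and bowl_floor below 0.006 m and angle between the z axis of ring and the z axis of bowl_floor, either way round below 0.1 rad and angle between ring's own z axis and vertical below 0.2 rad and angle between the x axis of ring and the x axis of bowl_floor, either way round above 0.3 rad and contact force between ring and plate above 6 N), for 0.2 s.
At the end, for the whole second after the job is handed in: All lumps in the tray; bowl upright (0.06 rad); strainer on its floor, then spacers, then plate, all flat (0.12 rad) and within 8 mm of its axis; screw ring level, within 6 mm of the axis, at rest, pressing on the plate with over 6 N (all of step 6 and x of lump1 in the frame of tray between -0.118 and 0.118 m and y of lump1 in the frame of tray between -0.083 and 0.083 m and z of each of lump1, lump2, lump3, lump4 in the frame of tray below 0.035 m and x of lump2 in the frame of tray between -0.118 and 0.118 m and y of lump2 in the frame of tray between -0.083 and 0.083 m and x of lump3 in the frame of tray between -0.118 and 0.118 m and y of lump3 in the frame of tray between -0.083 and 0.083 m and x of lump4 in the frame of tray between -0.118 and 0.118 m and y of lump4 in the frame of tray between -0.083 and 0.083 m and linear speed of ring below 0.02 m/s); the robot touches nothing.
It fails at once if the bottle is knocked over or moved more than 40 mm (distance of bottle from where it was at the start of the episode above 0.04 m or angle between bottle's own z axis and vertical above 0.4 rad).
It fails at once if the jar is knocked over or moved more than 40 mm (distance of jar from where it was at the start of the episode above 0.04 m or angle between jar's own z axis and vertical above 0.4 rad).
It fails at once if the tin is knocked over or moved more than 40 mm (distance of tin from where it was at the start of the episode above 0.04 m or angle between tin's own z axis and vertical above 0.4 rad).
Of lump1, lump2, lump3, lump4 only 2 to 4 are there at a start; the rules pass over those that are not, and their reading is None.
Of spacer1, spacer2, spacer3 only 1 to 3 are there at a start; the rules pass over those that are not, and their reading is None.
At some moment in a run one of strainer, plate, spacer1, spacer2, spacer3, ring may be knocked a few centimetres aside while the robot is not near it.
Once in a run the grip may slacken for a moment while it holds something.
It also fails if it takes over 210 s, if anything falls off the work surface, if the arm or the gripper's body presses on something with over 40 N, if the wrist force passes 120 N, or if a joint passes its speed limit or range.

ROBOT

A 7-joint arm with a two-finger parallel gripper is mounted at the origin on the work surface. World frame = base frame: x ahead of the robot, y to its left, z up, the work surface at z = 0. Lengths are in m, angles in rad, forces in N, time in s.
With the tool pointing down it reaches from about 0.4 to 0.85 m from the base axis. Payload 6.9 kg.
Tool frame: the origin (TCP) lies midway between the tips of the shut fingers; the grasp point (between the pads) lies 19 mm behind it (manip.hold_point_z is the z of the grasp point in the tool frame, in m); z points along the fingers, y is the line along which they close (so a half turn about z gives the same grasp; the last joint's range is limited). The gripper opens to 85 mm and grips with 20 to 120 N. Pads are 22 mm wide; open, the fingers measure 114 mm over their backs; the gripper's body (76 mm by 85 mm) begins 54 mm behind the grasp point. The pads swing forward as they close: fully open they stand 13 mm farther back than shut.
Start: joints at [-1.149, 0.507, -0.238, 1.5, 0.126, 1.149, -0.155], TCP at [0.195, 0.594, 0.231] pointing down, gripper open.
Joint ranges: [-3.08, 3.08], [-0.24, 2.05], [-1.43, 1.35], [0, 2.5], [-1.52, 4.66], [0.17, 1.96], [-2.89, 2.89]. Speed limits (rad/s): [2.39, 2.39, 3.14, 3.14, 3.14, 3.14, 3.14].

INTERFACE

Orientations are given as a unit quaternion [x, y, z, w].
In Python, from bench import manip gives the robot as it stands.
- The arm moves only by the tool move_arm, never from a script. Its argument "plan" is a list of rows, each an object of numbers: "x", "y", "z": the shift along the tool's x, y, z in mm; "ax", "ay", "az": the turn, a rotation vector about the tool's x, y, z in rad; "grip": the opening in per cent of the stroke, from 0 (shut) to 100 (fully open). A call has exactly 5 rows; each row is the pose to reach, as a shift and turn from the pose commanded when the call began, along the tool's axes at that moment; what a row does not reach only later rows make up. A row lasts 1/8 s, in which the tool goes at most 62.5 mm and 10.7 degrees, less where a joint would pass 70% of its speed; a pose out of reach is approached as far as the arm can. A call with a gripper value outside its range is refused whole. The fingers move at their own pace and stop on an object; "grip_force" is the grip in N (left out, the last holds). Time passes only in rows, so rows that repeat a pose let the fingers close, or fill a call up. It gives the time, the measured TCP pose, the force, the opening and the grip force at its end, in the units of the state.
- manip.get_state(): the state, without advancing time (a new reading comes with each control period).
- manip.read_camera(name): name is "side" or "top"; returns a dict with "image" (384x512x3 uint8, red, green, blue), "vertical_fov" (degrees; the focal length in pixels is half the picture's height over the tangent of half this angle, whatever the lens; pixels are square), "cx", "cy" (the principal point, pixels), "T" (4x4, takes a point from camera to world coordinates). Camera axes: x right, y down, z forward; pixel columns grow to the right and rows downward; lengths in m; the calibration is good to about 2 mm. A picture is of the moment at which its call begins. There is no depth.
- manip.finish_job(): hands the job in; it is judged then, once.
Trained networks look in a picture, given as the dict that the camera call returned (one of the last four; its "shot" number tells which), for a name from the list of things; names that differ only in an ending like _2 or _b are one class to them, and where a whole thing is asked for, a point or a joint stands for the part that bears it (a point fixed in the world has none). Each returns a list of dicts, best first, with "confidence" (0 to 1); they miss things now and then, are a little off and sometimes report something else, mostly with a low value. They report only what shows in the picture. A call takes as long as a camera call. They do not tell look-alikes from the thing itself.
- manip.find_in(picture, thing): "point" ([column, row] in pixels, amid what is visible of it).
- manip.place_of(picture, thing): "point" ([column, row] in pixels: a listed point, or the origin of a listed thing).
The state is a dict: "t": time; "qpos": joint angles; "qvel": joint speeds; "effort": joint torques, N m; "ee_pos": TCP position; "ee_rot": TCP orientation; "wrist_force": force on the tool from outside, world axes, zero at the start; "wrist_torque": the same for the moment, N m; "opening": opening from 0.0 (shut) to 1.0 (fully open); "grasp_force": force on a finger pad.
Only numpy, scipy, OpenCV 4.12 (cv2) and the standard library are available. Lean on these libraries where they do the work, as an engineer would, in place of code of your own. Each camera call takes 0.05 s, during which the arm holds its last target. There are 200 camera calls.

## Working session

There is one attempt and no reset: what is moved stays moved. The work goes in short steps, Python scripts to look and compute and a tool call to move; the robot and the scene stay as the last step left them, time stands still between calls to the robot, and variables do not carry over. Pictures are saved under pics/ and viewed, at most 14 in all, crops included, and the job is handed in when it is done.

Besides the shell and the picture viewer there is one more tool, called after "Request:" by a JSON object that holds its "op" and its "data", one argument or row to a line. move_arm: Moves the arm, as the interface text tells. Its arguments: {"type":"object","properties":{"plan":{"type":"array"},"grip_force":{"type":"number"}},"required":["plan"]}

```bash
mkdir -p pics; ls; cat > h.py <<'E'
import numpy as np, cv2
from bench import manip
from scipy.spatial.transform import Rotation as R
def K(p):
    f=p["image"].shape[0]/2/np.tan(np.radians(p["vertical_fov"])/2); return f
def ray(p,uv):
    f=K(p); d=np.array([(uv[0]-p["cx"])/f,(uv[1]-p["cy"])/f,1.]); T=np.array(p["T"]); return T[:3,3],T[:3,:3]@d
def atz(p,uv,z):
    o,d=ray(p,uv); return o+d*(z-o[2])/d[2]
def proj(p,X):
    T=np.array(p["T"]); c=T[:3,:3].T@(np.array(X)-T[:3,3]); return np.array([p["cx"],p["cy"]])+K(p)*c[:2]/c[2]
def tri(p1,u1,p2,u2):
    o1,d1=ray(p1,u1);o2,d2=ray(p2,u2)
    A=np.stack([d1,-d2],1); s=np.linalg.lstsq(A,o2-o1,rcond=None)[0]
    a=o1+d1*s[0]; b=o2+d2*s[1]; return (a+b)/2,np.linalg.norm(a-b)
def save(p,name,crop=None,scale=1):
    im=p["image"][...,::-1]
    if crop: im=im[crop[1]:crop[3],crop[0]:crop[2]]
    cv2.imwrite("pics/"+name,cv2.resize(im,None,fx=scale,fy=scale,interpolation=cv2.INTER_CUBIC))
def st():
    s=manip.get_state(); print("t",round(s["t"],2),"pos",np.round(s["ee_pos"],4),"rot",np.round(s["ee_rot"],3),"q",np.round(s["qpos"],2),"open",round(s["opening"],3),"F",np.round(s["wrist_force"],1),"gf",round(s["grasp_force"],1)); return s
def delta(pos,Rt=None,yaw=None):
    """shift mm in current tool axes + rotvec to reach TCP pos / rotation"""
    s=manip.get_state(); R0=R.from_quat(s["ee_rot"])
    d=R0.inv().apply(np.array(pos)-s["ee_pos"])*1000
    rv=(R0.inv()*Rt).as_rotvec() if Rt is not None else np.zeros(3)
    print("shift",np.round(d,1),"rv",np.round(rv,3)); return d,rv
E
python3 - <<'E'
from h import *
s=st(); print(manip.hold_point_z)
ps={n:manip.read_camera(n) for n in("side","top")}
for n,p in ps.items():
    save(p,n+"0.png",scale=1.5)
    print(n,p["vertical_fov"],p["cx"],p["cy"],np.round(p["T"],3).tolist())
    for th in["strainer","spacer1","plate","ring","ring_lug","lever_grip","bowl_rim","bowl_floor","cradle","lump1","bottle","jar","tin"]:
        print(th,[(np.round(r["point"],1).tolist(),round(r["confidence"],2)) for r in manip.place_of(p,th)][:5])
E
```

```text
pics
t 0.0 pos [0.1947 0.5934 0.2304] rot [ 0.158  0.987 -0.001 -0.   ] q [-1.15  0.51 -0.24  1.5   0.13  1.15 -0.15] open 0.999 F [-0.4 -0.3  0.4] gf 0.0
-0.0187
side 53.892229273805 252.79948102354487 187.58760280805106 [[0.871, -0.319, 0.373, 0.225], [-0.491, -0.573, 0.657, -0.665], [0.004, -0.755, -0.656, 0.751], [0.0, 0.0, 0.0, 1.0]]
strainer [([255.6, 237.2], 0.69), ([229.0, 263.9], 0.53), ([218.8, 136.1], 0.37)]
spacer1 [([295.7, 276.6], 0.66), ([356.8, 301.5], 0.58), ([341.8, 339.7], 0.51), ([318.3, 303.6], 0.46)]
plate [([247.2, 302.5], 0.78)]
ring [([271.6, 330.8], 0.95)]
ring_lug [([252.8, 341.7], 0.88)]
lever_grip [([202.4, 133.0], 0.82), ([203.0, 153.2], 0.6)]
bowl_rim [([204.9, 164.0], 0.65), ([203.1, 153.1], 0.58)]
bowl_floor [([203.0, 164.7], 0.78)]
cradle [([205.5, 188.7], 0.9)]
lump1 [([255.3, 342.2], 0.26)]
bottle [([304.3, 194.8], 0.87), ([203.2, 134.4], 0.39)]
jar [([345.7, 258.1], 0.62), ([197.6, 197.1], 0.31)]
tin [([220.4, 136.2], 0.56)]
top 44.51635097833026 258.63928868343356 195.9003684963946 [[-0.009, -0.993, 0.117, 0.441], [-1.0, 0.006, -0.027, 0.003], [0.026, -0.117, -0.993, 1.497], [0.0, 0.0, 0.0, 1.0]]
strainer [([278.3, 211.9], 0.74), ([289.0, 244.1], 0.6)]
spacer1 [([350.3, 205.0], 0.62), ([365.7, 183.4], 0.6), ([380.3, 208.3], 0.53), ([319.8, 204.0], 0.47)]
plate [([327.2, 248.6], 0.68), ([316.5, 202.2], 0.52), ([324.6, 157.8], 0.29)]
ring [([364.6, 249.7], 0.68)]
ring_lug [([353.7, 256.5], 0.64)]
lever_grip [([325.6, 157.3], 0.71), ([158.2, 208.4], 0.65)]
bowl_rim [([199.5, 222.9], 0.69)]
bowl_floor [([203.4, 224.5], 0.83), ([161.0, 207.4], 0.5)]
cradle [([206.2, 225.1], 0.74)]
lump1 []
bottle [([251.6, 154.8], 0.96)]
jar [([327.2, 156.5], 0.83)]
tin [([124.3, 173.1], 0.97)]
```

View pics/side0.png

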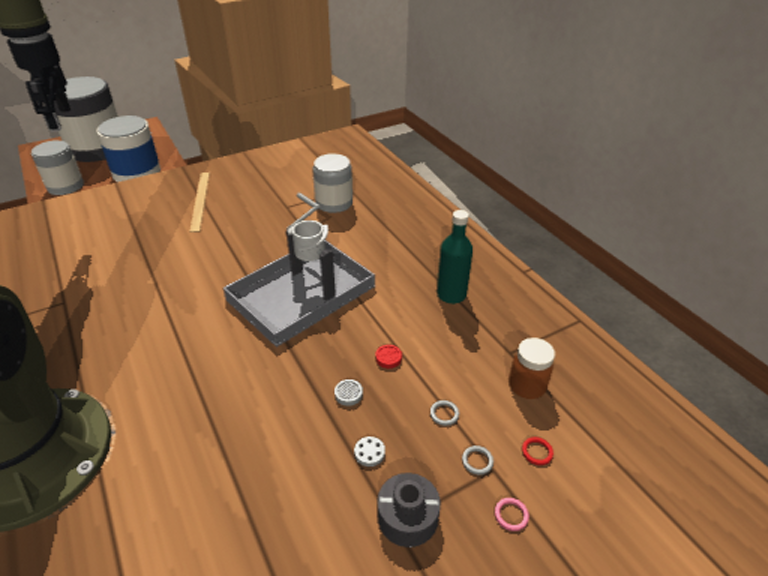

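View pics/top0.png

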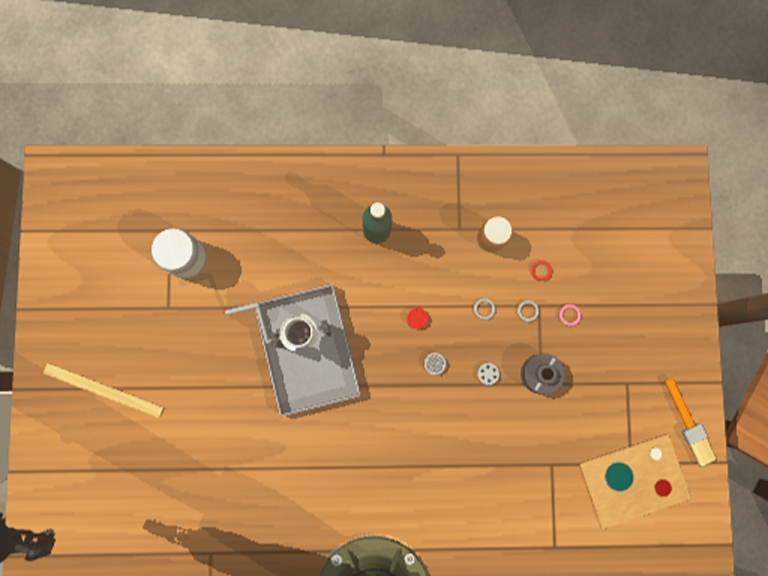

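Side (shown ×1.5): the mesh strainer is at (348,393), with a red look-alike at (388,356). The steel spacers are at (445,413) and (478,460), with red (538,451) and pink (511,515) look-alikes. The plate is at (370,452) and the ring at (409,508). The cradle is near (305,270), with the lever to its upper left. In the top view the steel spacers are at (484,309) and (528,310).

```bash
python3 - <<'E'
from h import *
ps={n:manip.read_camera(n) for n in("side","top")}
S,T=ps["side"],ps["top"]
def pl(p,th,near=None):
    r=manip.place_of(p,th)
    if near is not None: r=sorted(r,key=lambda a:np.hypot(*(np.array(a["point"])-near)))
    return np.array(r[0]["point"])
for n,us,ut,z in[("strainer",(231,263),(289,243),.006),("spacer1",(296,276),(322,206),.0035),("spacer1",(318,305),(352,207),.0035),("plate",(247,302),(325,248),.005),("ring",(272,331),(364,249),.052),
  ("ring_lug",(253,342),(354,256),.006)]:
    a,b=pl(S,n,us),pl(T,n,ut); X,e=tri(S,a,T,b); print(n,a.round(1),b.round(1),"tri",X.round(4),round(e,4),"S",atz(S,a,z).round(4),"T",atz(T,b,z).round(4))
for n,us,ut in[("lever_grip",(202,133),(158,208)),("bowl_rim",(204,152),(199,222)),("cradle",(205,188),(206,225)),("bowl_floor",(203,164),(203,224)),("tin",(220,136),(124,173)),("bottle",(304,195),(251,155)),("jar",(345,258),(327,157))]:
    a,b=pl(S,n,us),pl(T,n,ut); X,e=tri(S,a,T,b); print(n,a.round(1),b.round(1),X.round(4),round(e,4), "z0:",atz(S,a,0).round(3),atz(T,b,0).round(3))
a=T["image"][175:290,140:260]; b=S["image"][115:235,140:260]; c=S["image"][225:345,210:330]
f=lambda i:cv2.resize(i[...,::-1],(400,380),interpolation=cv2.INTER_CUBIC)
im=cv2.resize(np.hstack([cv2.resize(x[...,::-1],(266,266),interpolation=cv2.INTER_CUBIC) for x in(a,b,c)]),None,fx=1,fy=1)
cv2.imwrite("pics/crop1.png",im)
# tray rim line fit in top picture by corners
E
```

```text
strainer [231.5 259. ] [288.5 243.1] tri [ 0.4666 -0.1312  0.0123] 0.0035 S [ 0.4703 -0.1272  0.006 ] T [ 0.465  -0.1311  0.006 ]
spacer1 [295.5 278.1] [320.6 202.4] tri [ 0.5928 -0.2385 -0.0198] 0.0087 S [ 0.5776 -0.2498  0.0035] T [ 0.5943 -0.2368  0.0035]
spacer1 [321.7 304.2] [350.9 206.9] tri [ 0.5828 -0.3359  0.0077] 0.0095 S [ 0.5893 -0.336   0.0035] T [ 0.5791 -0.3342  0.0035]
plate [246.6 301.5] [327.6 247.1] tri [ 0.448  -0.2531  0.0101] 0.0071 S [ 0.4461 -0.2491  0.005 ] T [ 0.4513 -0.2554  0.005 ]
ring [270.4 330.6] [367.5 250.3] tri [ 0.4381 -0.3644  0.0714] 0.0045 S [ 0.442 -0.355  0.052] T [ 0.4401 -0.3703  0.052 ]
ring_lug [253.6 341.5] [355.9 256.1] tri [ 0.4175 -0.3416  0.0103] 0.0101 S [ 0.4139 -0.338   0.006 ] T [ 0.4221 -0.3445  0.006 ]
lever_grip [206.2 135.5] [160.5 207.8] [0.5749 0.2522 0.1166] 0.0109 z0: [0.645 0.419 0.   ] [0.581 0.275 0.   ]
bowl_rim [204.2 155. ] [197.9 221. ] [0.5283 0.1431 0.1302] 0.002 z0: [0.591 0.313 0.   ] [0.538 0.156 0.   ]
cradle [209.2 190.1] [199.2 224.7] [ 0.5305  0.1513 -0.0079] 0.0088 z0: [0.531 0.141 0.   ] [0.526 0.152 0.   ]
bowl_floor [206.4 164.4] [198.5 223.2] [0.5278 0.1434 0.0968] 0.0063 z0: [0.576 0.262 0.   ] [0.531 0.154 0.   ]
tin [220.1 136.1] [124.  171.4] [ 0.6951  0.3966 -0.005 ] 0.0096 z0: [0.687 0.391 0.   ] [0.699 0.394 0.   ]
bottle [304.5 194.6] [252.4 155.4] [ 0.7538 -0.0227  0.0121] 0.0156 z0: [ 0.77  -0.015  0.   ] [ 0.749 -0.019  0.   ]
jar [347.2 257.7] [326.9 156.8] [ 0.7392 -0.2589 -0.0081] 0.0146 z0: [ 0.727 -0.26   0.   ] [ 0.744 -0.262  0.   ]
```

View pics/crop1.png

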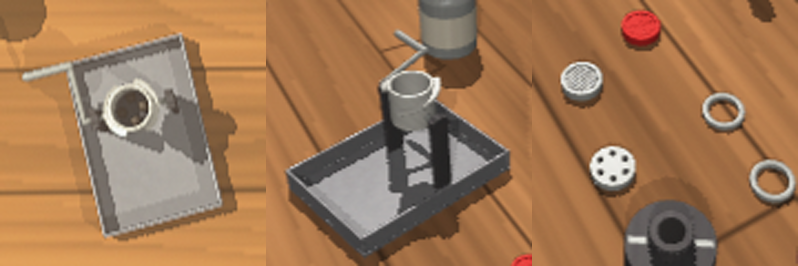

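```bash
cat > fit.py <<'E'
from h import *
from scipy.optimize import minimize
def mask(p,smax=70,vmin=0,vmax=255,red=False):
    h=cv2.cvtColor(p["image"],cv2.COLOR_RGB2HSV); return ((h[...,1]<smax)&(h[...,2]>=vmin)&(h[...,2]<=vmax)).astype(np.uint8)
def hull(p,P):
    uv=np.array([proj(p,x) for x in P],np.float32); return cv2.convexHull(uv)
def disc(r,z0,z1,n=40):
    a=np.linspace(0,2*np.pi,n,endpoint=False); c=np.c_[r*np.cos(a),r*np.sin(a)]
    return np.vstack([np.c_[c,np.full(n,z0)],np.c_[c,np.full(n,z1)]])
def box(x0,x1,y0,y1,z0,z1): return np.array([[x,y,z] for x in(x0,x1) for y in(y0,y1) for z in(z0,z1)])
UP=8
def fit(pics,masks,models,q0,yaw=False,pad=25,step=.004):
    """fit x,y(,yaw) of a union of convex bodies so that the hulls cover masks in all pictures"""
    rois=[]
    for p,m in zip(pics,masks):
        c=np.vstack([hull(p,np.c_[M[:,:2]+q0[:2],M[:,2]]).reshape(-1,2) for M in models]); x0,y0=(c.min(0)-6).astype(int); x1,y1=(c.max(0)+6).astype(int)
        rois.append((x0,y0,cv2.resize(m[y0:y1,x0:x1].astype(np.float32),None,fx=UP,fy=UP,interpolation=cv2.INTER_LINEAR)))
    def cost(q):
        t=q[2] if yaw else (q0[2] if len(q0)>2 else 0); c,s=np.cos(t),np.sin(t); tot=0
        for p,(x0,y0,m) in zip(pics,rois):
            im=np.zeros(m.shape,np.uint8)
            for M in models:
                X=np.c_[M[:,0]*c-M[:,1]*s+q[0],M[:,0]*s+M[:,1]*c+q[1],M[:,2]]
                h=(hull(p,X)+.5-np.array([x0,y0]))*UP-.5
                cv2.fillConvexPoly(im,np.round(h*16).astype(np.int32),1,shift=4)
            tot+=np.abs(im-m).sum()/max(im.sum(),1)
        return tot/len(pics)
    n=3 if yaw else 2; q=np.array(q0[:n],float)
    sim=np.vstack([q]+[q+np.eye(n)[i]*(step if i<2 else .08) for i in range(n)])
    r=minimize(cost,q,method="Nelder-Mead",options=dict(initial_simplex=sim,xatol=1e-4,fatol=1e-4))
    return r.x,r.fun
def small(pics,masks,name,q0):
    if name!="ring": 
        rh={"strainer":.012,"spacer":.007,"plate":.010}[name]
        mm=[]
        for m in masks: # fill holes
            c,_=cv2.findContours(m,cv2.RETR_EXTERNAL,cv2.CHAIN_APPROX_NONE); f=m.copy(); cv2.drawContours(f,c,-1,1,-1); mm.append(f)
        return fit(pics,mm,[disc(.023,0,rh)],q0)
    return fit(pics,masks,[disc(.042,0,.042),disc(.020,.042,.062)],q0)
E
python3 - <<'E'
from fit import *
S,T=[manip.read_camera(n) for n in("side","top")]
h=cv2.cvtColor(T["image"],cv2.COLOR_RGB2HSV); hs=cv2.cvtColor(S["image"],cv2.COLOR_RGB2HSV)
print("hsv wood",h[270,200],"ring",h[252,358],"tray",h[260,220],"shadow",h[182,150],"plate",h[249,320], hs[345,270],hs[262,228])
ms=[mask(S,90),mask(T,90)]
cv2.imwrite("pics/m.png",np.hstack([m*255 for m in ms]))
for n,q in[("strainer",(.4666,-.131)),("plate",(.449,-.252)),("spacer",(.587,-.243)),("spacer",(.583,-.335)),("ring",(.440,-.364))]:
    print(n,[ (np.round(a,4),round(b,3)) for a,b in [small([S,T],ms,n,q),small([S],ms[:1],n,q),small([T],ms[1:],n,q)]])
k=np.ones((5,5),np.uint8)
mt=cv2.morphologyEx(ms[1],cv2.MORPH_OPEN,k)
# tray box in cradle frame; tray centre at x=-.03
B=[box(-.149,.089,-.084,.084,0,.030)]
for pics,m in[([T],[mt])]:
    q,e=fit(pics,m,B,(.53,.145,.2),yaw=True); print("cradle",np.round(q,4),round(e,3))
B=[box(-.149,.089,-.084,.084,0,.030),box(-.03,.03,-.056,.056,.02,.14)]
q2,e=fit([S],[ms[0]],B,q,yaw=True); print("cradle S",np.round(q2,4),round(e,3))
E
```

```text
hsv wood [ 14  21 161] ring [12 56 78] tray [ 17  22 160] shadow [ 15 142 138] plate [ 26  24 213] [15 12 41] [ 17  11 163]
strainer [(array([ 0.4682, -0.1343]), np.float64(0.089)), (array([ 0.4687, -0.1335]), np.float64(0.07)), (array([ 0.468, -0.135]), np.float64(0.093))]
plate [(array([ 0.4458, -0.2468]), np.float64(0.088)), (array([ 0.4465, -0.2461]), np.float64(0.069)), (array([ 0.4454, -0.2472]), np.float64(0.091))]
spacer [(array([ 0.584 , -0.2428]), np.float64(0.084)), (array([ 0.584 , -0.2425]), np.float64(0.078)), (array([ 0.584 , -0.2428]), np.float64(0.089))]
spacer [(array([ 0.5789, -0.3366]), np.float64(0.088)), (array([ 0.5792, -0.3361]), np.float64(0.074)), (array([ 0.5788, -0.3371]), np.float64(0.096))]
ring [(array([ 0.4446, -0.3587]), np.float64(0.086)), (array([ 0.4449, -0.3578]), np.float64(0.043)), (array([ 0.4443, -0.3596]), np.float64(0.12))]
cradle [0.5284 0.1411 0.2379] 0.027
cradle S [0.5292 0.1403 0.2292] 0.135
```

View pics/m.png

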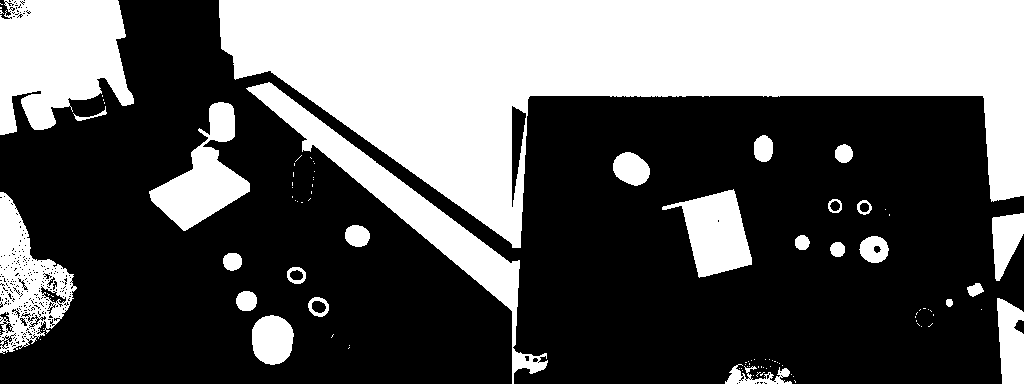

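```bash
cat >> h.py <<'E'
C=np.array([.5287,.1408,0.]); PSI=.235
RC=R.from_euler("z",PSI)
def cw(v): return C+RC.apply(v)          # cradle -> world
def down(yaw): return R.from_matrix(np.array([[np.cos(yaw+np.pi/2),np.cos(yaw),0],[np.sin(yaw+np.pi/2),np.sin(yaw),0],[0,0,-1.]])) # tool y at yaw
E
python3 - <<'E'
from h import *
g=cw([.0724,.097,.1244-.019]); print(g)
delta(g+[0,0,.08],down(PSI)); delta(g,down(PSI))
r=75
for d in range(0,150,10): 
    t=np.radians(15+d); print(d,round(r*(np.cos(t)-np.cos(np.radians(15))),1),round(-r*(np.sin(t)-np.sin(np.radians(15))),1))
t=np.radians(164);print(149,round(r*(np.cos(t)-np.cos(np.radians(15))),1),round(-r*(np.sin(t)-np.sin(np.radians(15))),1))
E
```

```text
[0.57652427 0.25199172 0.1054    ]
shift [-469.3 -205.9   45.9] rv [-0.     0.     1.019]
shift [-469.3 -205.9  125.9] rv [-0.     0.     1.019]
0 0.0 -0.0
10 -4.5 -12.3
20 -11.0 -23.6
30 -19.4 -33.6
40 -29.4 -42.0
50 -40.7 -48.6
60 -53.0 -53.0
70 -65.9 -55.3
80 -79.0 -55.3
90 -91.9 -53.0
100 -104.1 -48.6
110 -115.5 -42.0
120 -125.5 -33.6
130 -133.9 -23.6
140 -140.4 -12.3
149 -144.5 -1.3
```

Request:
{"op": "move_arm", "data": {
  "plan": [
    {"x": -60,"y": -26,"z": 0,"az": 0.18,"grip": 60},
    {"x": -120,"y": -52,"z": 0,"az": 0.36},
    {"x": -180,"y": -78,"z": 0,"az": 0.54},
    {"x": -230,"y": -104,"z": 0,"az": 0.72},
    {"x": -280,"y": -124,"z": 0,"az": 0.9}
  ]
}}

```text
schema error: expected keys x, y, z, ax, ay, az, grip
```

```bash
python3 - <<'E'
from h import *
st(); g=cw([.0724,.097,.1244-.019]); delta(g+[0,0,.06],down(PSI))
E
```

```text
t 2.9 pos [0.1947 0.5939 0.2313] rot [ 0.158  0.987 -0.    -0.   ] q [-1.15  0.51 -0.24  1.5   0.13  1.15 -0.15] open 1.0 F [ 0.5 -0.3  0.7] gf 0.0
shift [-469.3 -205.9   65.9] rv [-0.     0.     1.019]
```

Request:
{"op": "move_arm", "data": {
  "plan": [
    {"x": -60,"y": -26,"z": 0,"ax": 0,"ay": 0,"az": 0.18,"grip": 60},
    {"x": -110,"y": -50,"z": 0,"ax": 0,"ay": 0,"az": 0.36,"grip": 60},
    {"x": -165,"y": -75,"z": 0,"ax": 0,"ay": 0,"az": 0.54,"grip": 60},
    {"x": -220,"y": -100,"z": 0,"ax": 0,"ay": 0,"az": 0.72,"grip": 60},
    {"x": -280,"y": -124,"z": 0,"ax": 0,"ay": 0,"az": 0.9,"grip": 60}
  ]
}}

```text
t: 3.52
ee_pos: [0.4217, 0.389, 0.2316]
ee_rot: [0.574, 0.819, 0.0, -0.0]
wrist_force: [0.1, 1.4, 0.0]
opening: 0.606
grasp_force: 0.0
```

```bash
python3 - <<'E'
from h import *
st(); g=cw([.0724,.097,.1244-.019]); delta(g+[0,0,.06],down(PSI))
E
```

```text
t 3.52 pos [0.4217 0.389  0.2316] rot [ 0.574  0.819  0.    -0.   ] q [-0.81  0.42  0.03  1.64 -0.01  1.08 -0.42] open 0.606 F [0.1 1.4 0. ] gf 0.0
shift [-181.7   98.7   66.2] rv [ 0.001 -0.001  0.114]
```

Request:
{"op": "move_arm", "data": {
  "plan": [
    {"x": -50,"y": 27,"z": 10,"ax": 0,"ay": 0,"az": 0.05,"grip": 60},
    {"x": -100,"y": 54,"z": 30,"ax": 0,"ay": 0,"az": 0.114,"grip": 60},
    {"x": -150,"y": 81,"z": 50,"ax": 0,"ay": 0,"az": 0.114,"grip": 50},
    {"x": -182,"y": 99,"z": 66,"ax": 0,"ay": 0,"az": 0.114,"grip": 50},
    {"x": -182,"y": 99,"z": 66,"ax": 0,"ay": 0,"az": 0.114,"grip": 50}
  ]
}}

```text
t: 4.15
ee_pos: [0.5783, 0.2497, 0.1636]
ee_rot: [0.62, 0.785, -0.002, 0.0]
wrist_force: [-0.8, 1.3, -0.3]
opening: 0.502
grasp_force: 0.0
```

```bash
python3 - <<'E'
from h import *
st(); g=cw([.0724,.097,.1244-.019]); delta(g,down(PSI))
S,T=[manip.read_camera(n) for n in("side","top")]
im=np.hstack([cv2.resize(T["image"][160:280,110:270],(400,300)),cv2.resize(S["image"][90:210,140:300],(400,300))])
cv2.imwrite("pics/g1.png",im[...,::-1])
E
```

```text
t 4.15 pos [0.5783 0.2497 0.1636] rot [ 0.62   0.785 -0.002  0.   ] q [-0.5   0.57  0.08  1.58 -0.05  0.99 -0.17] open 0.502 F [-0.8  1.3 -0.3] gf 0.0
shift [ 2.8 -1.1 58.2] rv [-0.002  0.003 -0.001]
```

View pics/g1.png

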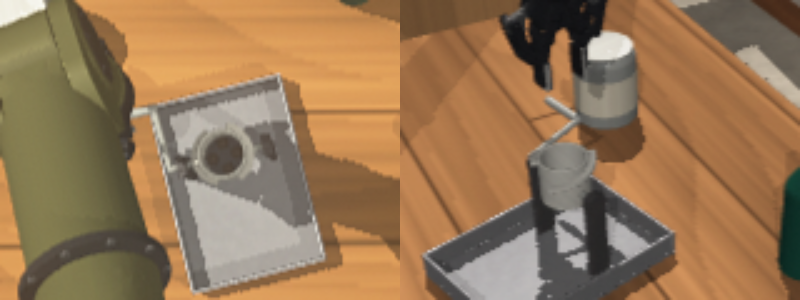

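The fingers hang astride and above the lever bar (bar at about (560,105) in the right half). Next I descend and close.

Request:
{"op": "move_arm", "data": {
  "plan": [
    {"x": 0,"y": 0,"z": 20,"ax": 0,"ay": 0,"az": 0,"grip": 50},
    {"x": 0,"y": 0,"z": 40,"ax": 0,"ay": 0,"az": 0,"grip": 50},
    {"x": 0,"y": 0,"z": 57,"ax": 0,"ay": 0,"az": 0,"grip": 50},
    {"x": 0,"y": 0,"z": 57,"ax": 0,"ay": 0,"az": 0,"grip": 5},
    {"x": 0,"y": 0,"z": 57,"ax": 0,"ay": 0,"az": 0,"grip": 0}
  ],
  "grip_force": 40
}}

```text
t: 4.88
ee_pos: [0.576, 0.2543, 0.1089]
ee_rot: [0.617, 0.787, -0.0, -0.0]
wrist_force: [0.0, 0.7, 1.1]
opening: 0.112
grasp_force: 38.9
```

Request:
{"op": "move_arm", "data": {
  "plan": [
    {"x": 0,"y": 0,"z": 0,"ax": 0,"ay": 0,"az": 0,"grip": 0},
    {"x": 0,"y": 0,"z": 0,"ax": 0,"ay": 0,"az": 0,"grip": 0},
    {"x": 0,"y": 0,"z": 0,"ax": 0,"ay": 0,"az": 0,"grip": 0},
    {"x": 0,"y": 0,"z": 0,"ax": 0,"ay": 0,"az": 0,"grip": 0},
    {"x": 0,"y": 0,"z": 0,"ax": 0,"ay": 0,"az": 0,"grip": 0}
  ]
}}

```text
t: 5.5
ee_pos: [0.5761, 0.2543, 0.1088]
ee_rot: [0.617, 0.787, 0.0, -0.0]
wrist_force: [-5.0, 0.6, 5.2]
opening: 0.109
grasp_force: 39.6
```

Request:
{"op": "move_arm", "data": {
  "plan": [
    {"x": 0,"y": -4.5,"z": -12.3,"ax": 0,"ay": 0,"az": 0,"grip": 0},
    {"x": 0,"y": -11,"z": -23.6,"ax": 0,"ay": 0,"az": 0,"grip": 0},
    {"x": 0,"y": -19.4,"z": -33.6,"ax": 0,"ay": 0,"az": 0,"grip": 0},
    {"x": 0,"y": -29.4,"z": -42,"ax": 0,"ay": 0,"az": 0,"grip": 0},
    {"x": 0,"y": -40.7,"z": -48.6,"ax": 0,"ay": 0,"az": 0,"grip": 0}
  ]
}}

```text
t: 6.12
ee_pos: [0.5416, 0.2458, 0.1586]
ee_rot: [0.617, 0.787, 0.005, 0.003]
wrist_force: [11.0, 5.9, -4.9]
opening: 0.105
grasp_force: 39.1
```

Request:
{"op": "move_arm", "data": {
  "plan": [
    {"x": 0,"y": -12.3,"z": -4.4,"ax": 0,"ay": 0,"az": 0,"grip": 0},
    {"x": 0,"y": -25.2,"z": -6.7,"ax": 0,"ay": 0,"az": 0,"grip": 0},
    {"x": 0,"y": -38.3,"z": -6.7,"ax": 0,"ay": 0,"az": 0,"grip": 0},
    {"x": 0,"y": -51.2,"z": -4.4,"ax": 0,"ay": 0,"az": 0,"grip": 0},
    {"x": 0,"y": -63.4,"z": 0,"ax": 0,"ay": 0,"az": 0,"grip": 0}
  ]
}}

```text
t: 6.75
ee_pos: [0.4828, 0.2315, 0.1633]
ee_rot: [0.618, 0.786, 0.009, 0.005]
wrist_force: [1.3, 0.9, 34.3]
opening: 0.11
grasp_force: 44.5
```

```bash
python3 - <<'E'
from h import *
s=st(); q=RC.inv().apply(s["ee_pos"]-C); print("cradle",q, np.degrees(np.arctan2(q[2]+.019-.105,q[0])), np.hypot(q[2]+.019-.105,q[0]))
E
```

```text
t 6.75 pos [0.4828 0.2315 0.1633] rot [0.618 0.786 0.009 0.005] q [-0.55  0.43  0.08  1.86 -0.04  0.84 -0.21] open 0.11 F [ 1.3  0.9 34.3] gf 44.5
cradle [-0.02348727  0.09890473  0.16331789] 106.89749044834046 0.08080660682344025
```

Request:
{"op": "move_arm", "data": {
  "plan": [
    {"x": 0,"y": 0,"z": 0,"ax": 0,"ay": 0,"az": 0,"grip": 0},
    {"x": 0,"y": 0,"z": 0,"ax": 0,"ay": 0,"az": 0,"grip": 0},
    {"x": 0,"y": 0,"z": 0,"ax": 0,"ay": 0,"az": 0,"grip": 0},
    {"x": 0,"y": 0,"z": 0,"ax": 0,"ay": 0,"az": 0,"grip": 0},
    {"x": 0,"y": 0,"z": 0,"ax": 0,"ay": 0,"az": 0,"grip": 0}
  ]
}}

```text
t: 7.38
ee_pos: [0.4796, 0.2307, 0.1618]
ee_rot: [0.618, 0.786, 0.005, 0.003]
wrist_force: [-2.3, 0.1, 28.7]
opening: 0.109
grasp_force: 44.4
```

```bash
python3 - <<'E'
from h import *
s=st(); q=RC.inv().apply(s["ee_pos"]-C); print("cradle",q, np.degrees(np.arctan2(q[2]+.019-.105,q[0])), np.hypot(q[2]+.019-.105,q[0])); print(RC.inv().apply(s["wrist_force"]), R.from_quat(s["ee_rot"]).as_matrix()[:,2])
E
```

```text
t 7.38 pos [0.4796 0.2307 0.1618] rot [0.618 0.786 0.005 0.003] q [-0.55  0.43  0.08  1.86 -0.04  0.85 -0.21] open 0.109 F [-2.3  0.1 28.7] gf 44.4
cradle [-0.02678741  0.09885459  0.16179428] 109.46455828137448 0.08038867056636102
[-2.18596241  0.63780749 28.68620843] [ 0.01087749  0.00542664 -0.99992611]
```

Request:
{"op": "move_arm", "data": {
  "plan": [
    {"x": 0,"y": -12,"z": 4,"ax": 0,"ay": 0,"az": 0,"grip": 0},
    {"x": 0,"y": -22,"z": 12,"ax": 0,"ay": 0,"az": 0,"grip": 0},
    {"x": 0,"y": -31,"z": 22,"ax": 0,"ay": 0,"az": 0,"grip": 0},
    {"x": 0,"y": -38,"z": 34,"ax": 0,"ay": 0,"az": 0,"grip": 0},
    {"x": 0,"y": -42,"z": 46,"ax": 0,"ay": 0,"az": 0,"grip": 0}
  ]
}}

```text
t: 8.0
ee_pos: [0.4371, 0.22, 0.1129]
ee_rot: [0.618, 0.787, 0.003, 0.002]
wrist_force: [-0.5, 2.1, 12.0]
opening: 0.115
grasp_force: 28.8
```

Request:
{"op": "move_arm", "data": {
  "plan": [
    {"x": 0,"y": 0,"z": 4,"ax": 0,"ay": 0,"az": 0,"grip": 0},
    {"x": 0,"y": 0,"z": 6,"ax": 0,"ay": 0,"az": 0,"grip": 0},
    {"x": 0,"y": 0,"z": 6,"ax": 0,"ay": 0,"az": 0,"grip": 0},
    {"x": 0,"y": 0,"z": 6,"ax": 0,"ay": 0,"az": 0,"grip": 0},
    {"x": 0,"y": 0,"z": 6,"ax": 0,"ay": 0,"az": 0,"grip": 0}
  ]
}}

```text
t: 8.62
ee_pos: [0.4358, 0.2198, 0.1079]
ee_rot: [0.617, 0.787, 0.002, 0.001]
wrist_force: [-7.7, -0.3, 29.1]
opening: 0.112
grasp_force: 40.6
```

```bash
python3 - <<'E'
from h import *
s=st(); q=RC.inv().apply(s["ee_pos"]-C); print("cradle",q, np.degrees(np.arctan2(q[2]+.016-.105,q[0])), np.hypot(q[2]+.016-.105,q[0])); print(RC.inv().apply(s["wrist_force"]))
S,T=[manip.read_camera(n) for n in("side","top")]
im=np.hstack([cv2.resize(T["image"][160:280,140:300],(400,300)),cv2.resize(S["image"][110:230,130:290],(400,300))])
cv2.imwrite("pics/g2.png",im[...,::-1])
for p in(S,T): print([(np.round(r["point"],1).tolist(),round(r["confidence"],2)) for r in manip.place_of(p,"lump1")])
E
```

```text
t 8.62 pos [0.4358 0.2198 0.1079] rot [0.617 0.787 0.002 0.001] q [-0.57  0.44  0.07  2.03 -0.05  0.67 -0.23] open 0.112 F [-7.7 -0.3 29.1] gf 40.6
cradle [-0.07193228  0.09846098  0.10789395] 165.28296128625385 0.07437226888894558
[-7.56698793  1.5252818  29.07437525]
[([198.7, 191.5], 0.52), ([204.5, 199.8], 0.37)]
[([353.8, 206.2], 0.67)]
```

View pics/g2.png

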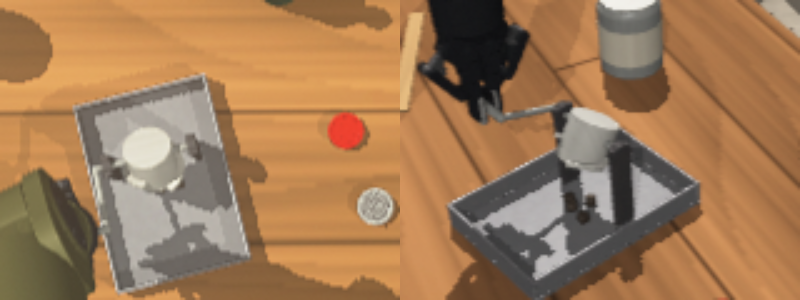

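The bowl is fully over. At least three brown lumps show in the tray around (580,205) in the right half. Swinging back.

Request:
{"op": "move_arm", "data": {
  "plan": [
    {"x": 0,"y": 0,"z": 0,"ax": 0,"ay": 0,"az": 0,"grip": 0},
    {"x": 0,"y": 5.7,"z": -15.7,"ax": 0,"ay": 0,"az": 0,"grip": 0},
    {"x": 0,"y": 12.2,"z": -27,"ax": 0,"ay": 0,"az": 0,"grip": 0},
    {"x": 0,"y": 20.6,"z": -37,"ax": 0,"ay": 0,"az": 0,"grip": 0},
    {"x": 0,"y": 42,"z": -52,"ax": 0,"ay": 0,"az": 0,"grip": 0}
  ]
}}

```text
t: 9.45
ee_pos: [0.4683, 0.2276, 0.1557]
ee_rot: [0.617, 0.787, -0.006, -0.004]
wrist_force: [-17.6, 0.2, 1.6]
opening: 0.108
grasp_force: 39.6
```

Request:
{"op": "move_arm", "data": {
  "plan": [
    {"x": 0,"y": 12.2,"z": -4.4,"ax": 0,"ay": 0,"az": 0,"grip": 0},
    {"x": 0,"y": 25.1,"z": -6.7,"ax": 0,"ay": 0,"az": 0,"grip": 0},
    {"x": 0,"y": 38.2,"z": -6.7,"ax": 0,"ay": 0,"az": 0,"grip": 0},
    {"x": 0,"y": 51.1,"z": -4.4,"ax": 0,"ay": 0,"az": 0,"grip": 0},
    {"x": 0,"y": 63.4,"z": 0,"ax": 0,"ay": 0,"az": 0,"grip": 0}
  ]
}}

```text
t: 10.07
ee_pos: [0.5357, 0.244, 0.1581]
ee_rot: [0.617, 0.787, -0.001, -0.001]
wrist_force: [-11.0, -0.6, 8.0]
opening: 0.11
grasp_force: 41.6
```

Request:
{"op": "move_arm", "data": {
  "plan": [
    {"x": 0,"y": 12,"z": 4,"ax": 0,"ay": 0,"az": 0,"grip": 0},
    {"x": 0,"y": 22,"z": 12,"ax": 0,"ay": 0,"az": 0,"grip": 0},
    {"x": 0,"y": 31,"z": 23,"ax": 0,"ay": 0,"az": 0,"grip": 0},
    {"x": 0,"y": 38,"z": 35,"ax": 0,"ay": 0,"az": 0,"grip": 0},
    {"x": 0,"y": 42,"z": 48,"ax": 0,"ay": 0,"az": 0,"grip": 0}
  ]
}}

```text
t: 10.7
ee_pos: [0.5766, 0.254, 0.1103]
ee_rot: [0.617, 0.787, -0.001, -0.001]
wrist_force: [-31.1, -9.3, 70.9]
opening: 0.109
grasp_force: 47.9
```

Request:
{"op": "move_arm", "data": {
  "plan": [
    {"x": 0,"y": 0,"z": 4,"ax": 0,"ay": 0,"az": 0,"grip": 0},
    {"x": 0,"y": 0,"z": 7,"ax": 0,"ay": 0,"az": 0,"grip": 0},
    {"x": 0,"y": 0,"z": 7,"ax": 0,"ay": 0,"az": 0,"grip": 0},
    {"x": 0,"y": 0,"z": 7,"ax": 0,"ay": 0,"az": 0,"grip": 0},
    {"x": 0,"y": 0,"z": 7,"ax": 0,"ay": 0,"az": 0,"grip": 0}
  ]
}}

```text
t: 11.32
ee_pos: [0.5765, 0.254, 0.1086]
ee_rot: [0.617, 0.787, 0.001, -0.0]
wrist_force: [-22.8, -6.0, 47.9]
opening: 0.108
grasp_force: 46.2
```

```bash
python3 - <<'E'
from h import *
s=st(); q=RC.inv().apply(s["ee_pos"]-C); print("cradle",q, np.degrees(np.arctan2(q[2]+.016-.105,q[0])), np.hypot(q[2]+.016-.105,q[0])); print(RC.inv().apply(s["wrist_force"]))
E
```

```text
t 11.32 pos [0.5765 0.254  0.1086] rot [ 0.617  0.787  0.001 -0.   ] q [-0.5   0.62  0.07  1.65 -0.06  0.87 -0.16] open 0.108 F [-22.8  -6.   47.9] gf 46.2
cradle [0.07285201 0.0989954  0.10859831] 15.056980554208387 0.0754420902233957
[-23.61572154  -0.52290118  47.92944629]
```

Request:
{"op": "move_arm", "data": {
  "plan": [
    {"x": 0,"y": 0,"z": -5,"ax": 0,"ay": 0,"az": 0,"grip": 30},
    {"x": 0,"y": 0,"z": -5,"ax": 0,"ay": 0,"az": 0,"grip": 55},
    {"x": 0,"y": 0,"z": -5,"ax": 0,"ay": 0,"az": 0,"grip": 55},
    {"x": 0,"y": 0,"z": -40,"ax": 0,"ay": 0,"az": 0,"grip": 60},
    {"x": 0,"y": 0,"z": -90,"ax": 0,"ay": 0,"az": 0,"grip": 70}
  ]
}}

```text
t: 11.95
ee_pos: [0.5771, 0.2535, 0.1906]
ee_rot: [0.617, 0.787, -0.002, -0.001]
wrist_force: [1.4, 0.5, 0.6]
opening: 0.703
grasp_force: 0.0
```

Request:
{"op": "move_arm", "data": {
  "plan": [
    {"x": -50,"y": -25,"z": -20,"ax": 0,"ay": 0,"az": 0,"grip": 70},
    {"x": -100,"y": -50,"z": -20,"ax": 0,"ay": 0,"az": 0,"grip": 70},
    {"x": -150,"y": -75,"z": -20,"ax": 0,"ay": 0,"az": 0,"grip": 70},
    {"x": -200,"y": -100,"z": -20,"ax": 0,"ay": 0,"az": 0,"grip": 70},
    {"x": -250,"y": -130,"z": -20,"ax": 0,"ay": 0,"az": 0,"grip": 70}
  ]
}}

```text
t: 12.58
ee_pos: [0.5108, -0.0217, 0.2115]
ee_rot: [0.617, 0.787, -0.0, 0.0]
wrist_force: [0.9, -0.3, 0.9]
opening: 0.696
grasp_force: 0.0
```

```bash
cat >> fit.py <<'E'
IT=[("strainer",(.4682,-.1343)),("plate",(.4458,-.2468)),("spacer",(.584,-.2428)),("spacer",(.5789,-.3366)),("ring",(.4446,-.3587))]
def report(S,T,items=IT):
    ms=[mask(S,90),mask(T,90)]
    for n,q in items: print(n,[(np.round(a,4).tolist(),round(float(b),3)) for a,b in [small([S],ms[:1],n,q),small([T],ms[1:],n,q)]])
E
python3 - <<'E'
from fit import *
st()
S,T=[manip.read_camera(n) for n in("side","top")]
report(S,T)
im=np.hstack([cv2.resize(T["image"][160:280,140:300],(400,300)),cv2.resize(S["image"][110:230,130:290],(400,300))])
cv2.imwrite("pics/g3.png",im[...,::-1])
delta([.4684,-.1340,.10],down(PSI))
E
```

```text
t 12.57 pos [ 0.5108 -0.0217  0.2115] rot [ 0.617  0.787 -0.     0.   ] q [-0.1   0.35  0.12  1.83 -0.05  0.97  0.29] open 0.696 F [ 0.9 -0.3  0.9] gf 0.0
strainer [([0.4686, -0.1336], 0.07), ([0.4678, -0.1372], 0.273)]
plate [([0.446, -0.2462], 0.071), ([0.4457, -0.2471], 0.089)]
spacer [([0.584, -0.2425], 0.077), ([0.584, -0.2428], 0.089)]
spacer [([0.5792, -0.3361], 0.071), ([0.5788, -0.3372], 0.096)]
ring [([0.4447, -0.358], 0.054), ([0.4447, -0.3594], 0.121)]
shift [-94.1 -63.5 112.2] rv [-0.002  0.004 -0.005]
```

View pics/g3.png

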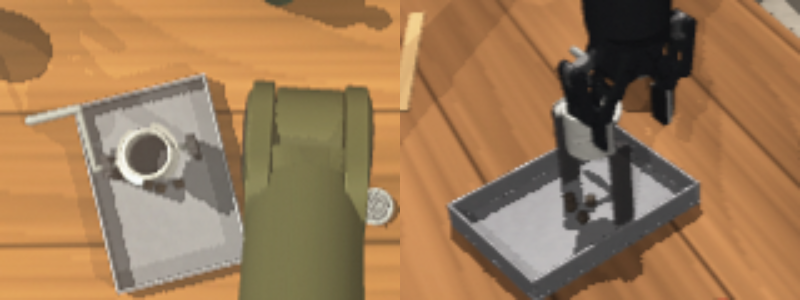

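The bowl is upright again. Its inside at (148,155) looks uniformly shaded, and the lumps are on the tray at (575,205) and (160,187). Next is the strainer, which hasn't moved.

Request:
{"op": "move_arm", "data": {
  "plan": [
    {"x": -45,"y": -31,"z": 30,"ax": 0,"ay": 0,"az": 0,"grip": 75},
    {"x": -94,"y": -63.5,"z": 60,"ax": 0,"ay": 0,"az": 0,"grip": 75},
    {"x": -94,"y": -63.5,"z": 110,"ax": 0,"ay": 0,"az": 0,"grip": 75},
    {"x": -94,"y": -63.5,"z": 160,"ax": 0,"ay": 0,"az": 0,"grip": 70},
    {"x": -94,"y": -63.5,"z": 180,"ax": 0,"ay": 0,"az": 0,"grip": 65}
  ]
}}

```text
t: 13.3
ee_pos: [0.4703, -0.1258, 0.0289]
ee_rot: [0.618, 0.787, -0.001, -0.002]
wrist_force: [0.1, 0.0, 0.2]
opening: 0.65
grasp_force: 0.0
```

```bash
python3 - <<'E'
from fit import *
st(); delta([.4684,-.1340,.004],down(PSI))
S,T=[manip.read_camera(n) for n in("side","top")]
im=np.hstack([cv2.resize(T["image"][170:290,180:340],(400,300)),cv2.resize(S["image"][170:290,150:310],(400,300),interpolation=cv2.INTER_CUBIC)])
cv2.imwrite("pics/g4.png",im[...,::-1])
p=proj(S,[.4684,-.134,.032]); print("tcp px in crop",(p-[150,170])*2.5+[400,0])
E
```

```text
t 13.3 pos [ 0.4703 -0.1258  0.0289] rot [ 0.618  0.787 -0.001 -0.002] q [ 0.14  0.58  0.1   2.1  -0.12  0.47  0.57] open 0.65 F [0.1 0.  0.2] gf 0.0
shift [-7.6 -3.7 24.9] rv [-0.004 -0.002  0.005]
tcp px in crop [604.29865877 211.18710516]
```

View pics/g4.png

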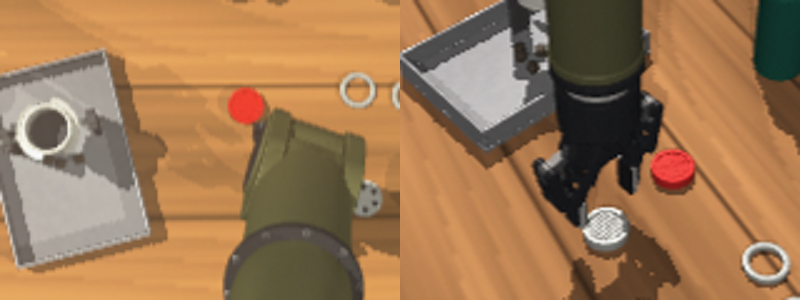

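The fingers stand astride the strainer (605,230), with the red look-alike at (673,168) clear of them. I'll settle, correct and descend.

Request:
{"op": "move_arm", "data": {
  "plan": [
    {"x": 0,"y": 0,"z": 0,"ax": 0,"ay": 0,"az": 0,"grip": 65},
    {"x": 0,"y": 0,"z": 0,"ax": 0,"ay": 0,"az": 0,"grip": 65},
    {"x": 0,"y": 0,"z": 10,"ax": 0,"ay": 0,"az": 0,"grip": 65},
    {"x": 0,"y": 0,"z": 10,"ax": 0,"ay": 0,"az": 0,"grip": 65},
    {"x": 0,"y": 0,"z": 10,"ax": 0,"ay": 0,"az": 0,"grip": 65}
  ]
}}

```text
t: 14.02
ee_pos: [0.4715, -0.126, 0.0219]
ee_rot: [0.617, 0.787, -0.0, -0.0]
wrist_force: [-0.9, 0.0, 0.1]
opening: 0.653
grasp_force: 0.0
```

```bash
python3 - <<'E'
from fit import *
st(); delta([.4684,-.1340,.004],down(PSI))
E
```

```text
t 14.03 pos [ 0.4715 -0.126   0.0219] rot [ 0.617  0.787 -0.    -0.   ] q [ 0.15  0.59  0.09  2.1  -0.12  0.45  0.57] open 0.653 F [-0.9  0.   0.1] gf 0.0
shift [-7.  -4.9 17.9] rv [-0.    -0.     0.005]
```

Request:
{"op": "move_arm", "data": {
  "plan": [
    {"x": -7,"y": -4.9,"z": 0,"ax": 0,"ay": 0,"az": 0,"grip": 65},
    {"x": -7,"y": -4.9,"z": 10,"ax": 0,"ay": 0,"az": 0,"grip": 65},
    {"x": -7,"y": -4.9,"z": 16,"ax": 0,"ay": 0,"az": 0,"grip": 65},
    {"x": -7,"y": -4.9,"z": 18,"ax": 0,"ay": 0,"az": 0,"grip": 65},
    {"x": -7,"y": -4.9,"z": 18,"ax": 0,"ay": 0,"az": 0,"grip": 65}
  ]
}}

```text
t: 14.65
ee_pos: [0.4683, -0.1339, 0.0036]
ee_rot: [0.617, 0.787, -0.0, -0.0]
wrist_force: [0.4, -0.2, -0.3]
opening: 0.649
grasp_force: 0.0
```

Request:
{"op": "move_arm", "data": {
  "plan": [
    {"x": 0,"y": 0,"z": 2,"ax": 0,"ay": 0,"az": 0,"grip": 65},
    {"x": 0,"y": 0,"z": 3,"ax": 0,"ay": 0,"az": 0,"grip": 65},
    {"x": 0,"y": 0,"z": 4,"ax": 0,"ay": 0,"az": 0,"grip": 65},
    {"x": 0,"y": 0,"z": 5,"ax": 0,"ay": 0,"az": 0,"grip": 65},
    {"x": 0,"y": 0,"z": 5,"ax": 0,"ay": 0,"az": 0,"grip": 65}
  ]
}}

```text
t: 15.28
ee_pos: [0.4684, -0.134, -0.0012]
ee_rot: [0.617, 0.787, -0.0, -0.0]
wrist_force: [0.2, 0.7, 0.7]
opening: 0.647
grasp_force: 0.0
```

Request:
{"op": "move_arm", "data": {
  "plan": [
    {"x": 0,"y": 0,"z": 1,"ax": 0,"ay": 0,"az": 0,"grip": 65},
    {"x": 0,"y": 0,"z": 2,"ax": 0,"ay": 0,"az": 0,"grip": 65},
    {"x": 0,"y": 0,"z": 3,"ax": 0,"ay": 0,"az": 0,"grip": 65},
    {"x": 0,"y": 0,"z": 4,"ax": 0,"ay": 0,"az": 0,"grip": 65},
    {"x": 0,"y": 0,"z": 4,"ax": 0,"ay": 0,"az": 0,"grip": 65}
  ]
}}

```text
t: 15.9
ee_pos: [0.4685, -0.134, -0.0041]
ee_rot: [0.617, 0.787, 0.0, 0.0]
wrist_force: [-4.6, 0.9, 15.6]
opening: 0.65
grasp_force: 8.0
```

Request:
{"op": "move_arm", "data": {
  "plan": [
    {"x": 0,"y": 0,"z": 1,"ax": 0,"ay": 0,"az": 0,"grip": 65},
    {"x": 0,"y": 0,"z": 2,"ax": 0,"ay": 0,"az": 0,"grip": 65},
    {"x": 0,"y": 0,"z": 3,"ax": 0,"ay": 0,"az": 0,"grip": 65},
    {"x": 0,"y": 0,"z": 3,"ax": 0,"ay": 0,"az": 0,"grip": 65},
    {"x": 0,"y": 0,"z": 3,"ax": 0,"ay": 0,"az": 0,"grip": 65}
  ]
}}

```text
t: 16.52
ee_pos: [0.4685, -0.134, -0.0043]
ee_rot: [0.617, 0.787, 0.001, 0.001]
wrist_force: [-9.6, 3.1, 57.0]
opening: 0.653
grasp_force: 28.2
```

Request:
{"op": "move_arm", "data": {
  "plan": [
    {"x": 0,"y": 0,"z": -12,"ax": 0,"ay": 0,"az": 0,"grip": 65},
    {"x": 0,"y": 0,"z": -12,"ax": 0,"ay": 0,"az": 0,"grip": 60},
    {"x": 0,"y": 0,"z": -12,"ax": 0,"ay": 0,"az": 0,"grip": 45},
    {"x": 0,"y": 0,"z": -12,"ax": 0,"ay": 0,"az": 0,"grip": 40},
    {"x": 0,"y": 0,"z": -12,"ax": 0,"ay": 0,"az": 0,"grip": 40}
  ],
  "grip_force": 60
}}

```text
t: 17.15
ee_pos: [0.4687, -0.1341, 0.0044]
ee_rot: [0.617, 0.787, 0.0, 0.0]
wrist_force: [-2.6, 1.0, 19.4]
opening: 0.501
grasp_force: 58.1
```

Request:
{"op": "move_arm", "data": {
  "plan": [
    {"x": 0,"y": 0,"z": 0,"ax": 0,"ay": 0,"az": 0,"grip": 40},
    {"x": 0,"y": 0,"z": -20,"ax": 0,"ay": 0,"az": 0,"grip": 40},
    {"x": 0,"y": 0,"z": -50,"ax": 0,"ay": 0,"az": 0,"grip": 40},
    {"x": 0,"y": 0,"z": -100,"ax": 0,"ay": 0,"az": 0,"grip": 40},
    {"x": 0,"y": 0,"z": -150,"ax": 0,"ay": 0,"az": 0,"grip": 40}
  ]
}}

```text
t: 17.77
ee_pos: [0.4678, -0.1338, 0.1541]
ee_rot: [0.617, 0.787, -0.001, -0.001]
wrist_force: [0.7, -0.0, -1.8]
opening: 0.496
grasp_force: 61.1
```

```bash
python3 - <<'E'
from fit import *
st(); b=cw([0,0,0]); delta(b+[0,0,.19],down(PSI)); print(b)
# refine bowl centre from rim: outer ridge silhouette bright pixels in top view
S,T=[manip.read_camera(n) for n in("side","top")]
save(T,"bowl_t.png",(170,190,230,250),6)
report(S,T,IT[1:])
E
```

```text
t 17.77 pos [ 0.4678 -0.1338  0.1541] rot [ 0.617  0.787 -0.001 -0.001] q [ 0.12  0.38  0.14  1.97 -0.08  0.8   0.55] open 0.496 F [ 0.7 -0.  -1.8] gf 61.1
shift [252.3 124.4 -36. ] rv [-0.002 -0.001  0.005]
[0.5287 0.1408 0.    ]
plate [([0.446, -0.2461], 0.072), ([0.4436, -0.2534], 1.006)]
spacer [([0.584, -0.2425], 0.077), ([0.584, -0.2428], 0.089)]
spacer [([0.5761, -0.3079], 0.051), ([0.5759, -0.3097], 0.076)]
ring [([0.4449, -0.3576], 0.054), ([0.4446, -0.3592], 0.106)]
```

View pics/bowl_t.png

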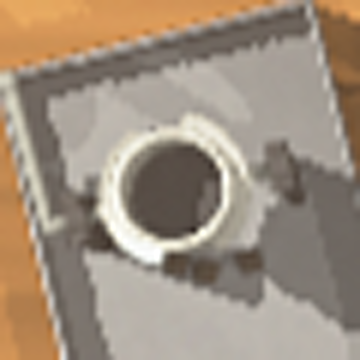

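The strainer is held. The bowl is empty (dark bore centred at about (172,189) in the crop), and the lumps lie at (175,265), (205,272) and (248,262). The second spacer has been knocked to (0.576,-0.309). I'll check the bowl centre.

```bash
python3 - <<'E'
from fit import *
from scipy.optimize import minimize
T=manip.read_camera("top"); S=manip.read_camera("side"); 
def bore(p,z=.141):
    g=cv2.cvtColor(p["image"],cv2.COLOR_RGB2GRAY).astype(float); 
    a=np.linspace(0,2*np.pi,72,endpoint=False)
    def cost(q):
        v=0
        for r,s in((.0225,1),(.0275,-1)):
            uv=np.array([proj(p,[q[0]+r*np.cos(t),q[1]+r*np.sin(t),z]) for t in a],np.float32)
            v+=s*cv2.remap(g.astype(np.float32),uv[:,0].reshape(-1,1),uv[:,1].reshape(-1,1),cv2.INTER_CUBIC).mean()
        return v
    sim=np.array([C[:2],C[:2]+[.003,0],C[:2]+[0,.003]])
    return minimize(cost,C[:2],method="Nelder-Mead",options=dict(initial_simplex=sim,xatol=1e-4,fatol=.01))
for p in(T,S):
    r=bore(p); print(r.x.round(4),round(r.fun,1))
E
```

```text
[0.5286 0.1414] -130.7
[0.5294 0.1403] -46.9
```

Request:
{"op": "move_arm", "data": {
  "plan": [
    {"x": 0,"y": 0,"z": -40,"ax": 0,"ay": 0,"az": 0,"grip": 40},
    {"x": 50,"y": 25,"z": -50,"ax": 0,"ay": 0,"az": 0,"grip": 40},
    {"x": 100,"y": 50,"z": -50,"ax": 0,"ay": 0,"az": 0,"grip": 40},
    {"x": 150,"y": 75,"z": -50,"ax": 0,"ay": 0,"az": 0,"grip": 40},
    {"x": 200,"y": 100,"z": -50,"ax": 0,"ay": 0,"az": 0,"grip": 40}
  ]
}}

```text
t: 18.6
ee_pos: [0.5173, 0.0856, 0.2014]
ee_rot: [0.617, 0.787, -0.002, -0.001]
wrist_force: [0.9, 0.2, -2.2]
opening: 0.496
grasp_force: 61.4
```

Request:
{"op": "move_arm", "data": {
  "plan": [
    {"x": 30,"y": 14,"z": 0,"ax": 0,"ay": 0,"az": 0,"grip": 40},
    {"x": 51,"y": 25,"z": 0,"ax": 0,"ay": 0,"az": 0,"grip": 40},
    {"x": 51,"y": 25,"z": 0,"ax": 0,"ay": 0,"az": 0,"grip": 40},
    {"x": 51,"y": 25,"z": 0,"ax": 0,"ay": 0,"az": 0,"grip": 40},
    {"x": 51,"y": 25,"z": 0,"ax": 0,"ay": 0,"az": 0,"grip": 40}
  ]
}}

```text
t: 19.23
ee_pos: [0.5299, 0.138, 0.2033]
ee_rot: [0.618, 0.786, -0.001, -0.0]
wrist_force: [-0.0, -0.0, -1.4]
opening: 0.498
grasp_force: 61.4
```

```bash
python3 - <<'E'
from fit import *
st(); delta(cw([0,0,0])+[0,0,.16],down(PSI))
S=manip.read_camera("side"); save(S,"b1.png",(150,110,270,200),5)
E
```

```text
t 19.23 pos [0.5299 0.138  0.2033] rot [ 0.618  0.786 -0.001 -0.   ] q [-0.36  0.41  0.08  1.75 -0.04  0.98 -0.02] open 0.498 F [-0.  -0.  -1.4] gf 61.4
shift [ 3.  -0.5 43.3] rv [-0.001  0.001  0.003]
```

View pics/b1.png

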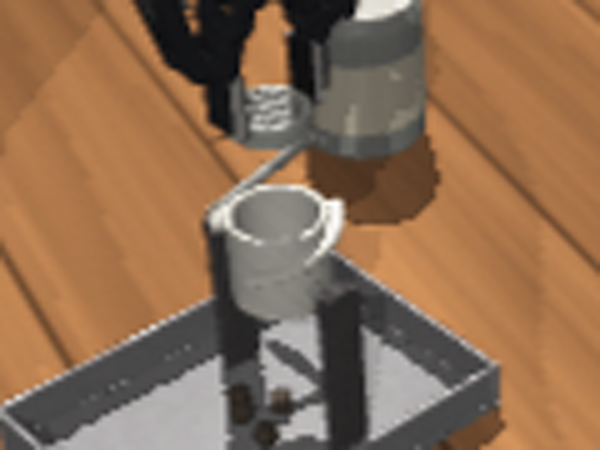

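The strainer is level in the fingers above the bowl (strainer at (270,115), mouth at (280,215)). I'll align it and lower it to just above the rim.

Request:
{"op": "move_arm", "data": {
  "plan": [
    {"x": 3,"y": -0.5,"z": 20,"ax": 0,"ay": 0,"az": 0.003,"grip": 40},
    {"x": 3,"y": -0.5,"z": 40,"ax": 0,"ay": 0,"az": 0.003,"grip": 40},
    {"x": 3,"y": -0.5,"z": 53,"ax": 0,"ay": 0,"az": 0.003,"grip": 40},
    {"x": 3,"y": -0.5,"z": 53,"ax": 0,"ay": 0,"az": 0.003,"grip": 40},
    {"x": 3,"y": -0.5,"z": 53,"ax": 0,"ay": 0,"az": 0.003,"grip": 40}
  ]
}}

```text
t: 19.9
ee_pos: [0.5295, 0.1422, 0.1515]
ee_rot: [0.619, 0.786, 0.0, 0.0]
wrist_force: [-0.9, -0.7, -1.0]
opening: 0.499
grasp_force: 61.4
```

```bash
python3 - <<'E'
from fit import *
st(); delta(cw([0,0,0])+[0,0,.1404],down(PSI))
E
```

```text
t 19.9 pos [0.5295 0.1422 0.1515] rot [0.619 0.786 0.    0.   ] q [-0.36  0.47  0.08  1.82 -0.04  0.86 -0.02] open 0.499 F [-0.9 -0.7 -1. ] gf 61.4
shift [-1.2 -1.1 11.1] rv [0.001 0.    0.002]
```

Request:
{"op": "move_arm", "data": {
  "plan": [
    {"x": -1.2,"y": -1.1,"z": 0,"ax": 0,"ay": 0,"az": 0,"grip": 40},
    {"x": -1.2,"y": -1.1,"z": 4,"ax": 0,"ay": 0,"az": 0,"grip": 40},
    {"x": -1.2,"y": -1.1,"z": 7,"ax": 0,"ay": 0,"az": 0,"grip": 40},
    {"x": -1.2,"y": -1.1,"z": 9,"ax": 0,"ay": 0,"az": 0,"grip": 40},
    {"x": -1.2,"y": -1.1,"z": 11,"ax": 0,"ay": 0,"az": 0,"grip": 40}
  ]
}}

```text
t: 20.52
ee_pos: [0.5282, 0.1409, 0.1397]
ee_rot: [0.619, 0.786, -0.0, -0.0]
wrist_force: [1.2, 0.4, -0.9]
opening: 0.499
grasp_force: 61.4
```

Request:
{"op": "move_arm", "data": {
  "plan": [
    {"x": 0,"y": 0,"z": 0,"ax": 0,"ay": 0,"az": 0,"grip": 40},
    {"x": 0,"y": 0,"z": 0,"ax": 0,"ay": 0,"az": 0,"grip": 40},
    {"x": 0,"y": 0,"z": 0,"ax": 0,"ay": 0,"az": 0,"grip": 40},
    {"x": 0,"y": 0,"z": 0,"ax": 0,"ay": 0,"az": 0,"grip": 40},
    {"x": 0,"y": 0,"z": 0,"ax": 0,"ay": 0,"az": 0,"grip": 40}
  ]
}}

```text
t: 21.15
ee_pos: [0.5282, 0.1409, 0.1399]
ee_rot: [0.619, 0.786, 0.0, 0.0]
wrist_force: [-0.1, 0.0, -1.7]
opening: 0.497
grasp_force: 61.5
```

```bash
python3 - <<'E'
from fit import *
s=st(); delta(cw([0,0,0])+[0,0,.1404],down(PSI)); print(s["wrist_torque"])
S=manip.read_camera("side"); save(S,"b2.png",(180,120,240,165),8)
E
```

```text
t 21.15 pos [0.5282 0.1409 0.1399] rot [0.619 0.786 0.    0.   ] q [-0.36  0.48  0.07  1.84 -0.05  0.83 -0.02] open 0.497 F [-0.1  0.  -1.7] gf 61.5
shift [-0.2  0.4 -0.5] rv [0.    0.    0.002]
[ 0.02696148 -0.03221651  0.03261224]
```

View pics/b2.png

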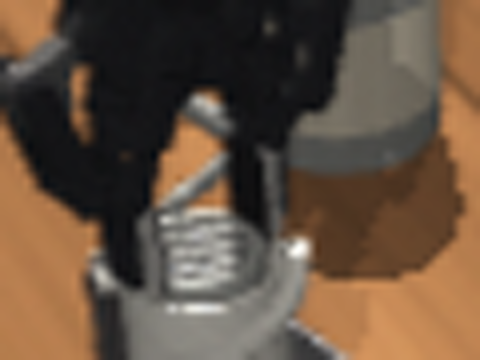

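No contact force, so the strainer's lower edge is inside the mouth (at (210,260)). I'll release, lift, then probe and flatten with shut fingers.

Request:
{"op": "move_arm", "data": {
  "plan": [
    {"x": 0,"y": 0,"z": 0.5,"ax": 0,"ay": 0,"az": 0,"grip": 55},
    {"x": 0,"y": 0,"z": 0.5,"ax": 0,"ay": 0,"az": 0,"grip": 60},
    {"x": 0,"y": 0,"z": 0,"ax": 0,"ay": 0,"az": 0,"grip": 65},
    {"x": 0,"y": 0,"z": -20,"ax": 0,"ay": 0,"az": 0,"grip": 65},
    {"x": 0,"y": 0,"z": -50,"ax": 0,"ay": 0,"az": 0,"grip": 20}
  ]
}}

```text
t: 21.82
ee_pos: [0.5277, 0.1407, 0.1898]
ee_rot: [0.619, 0.786, -0.001, -0.001]
wrist_force: [0.3, -0.3, -0.2]
opening: 0.455
grasp_force: 0.0
```

Request:
{"op": "move_arm", "data": {
  "plan": [
    {"x": 0,"y": 0,"z": 0,"ax": 0,"ay": 0,"az": 0,"grip": 0},
    {"x": 0,"y": 0,"z": 0,"ax": 0,"ay": 0,"az": 0,"grip": 0},
    {"x": 0,"y": 0,"z": 20,"ax": 0,"ay": 0,"az": 0,"grip": 0},
    {"x": 0,"y": 0,"z": 50,"ax": 0,"ay": 0,"az": 0,"grip": 0},
    {"x": 0,"y": 0,"z": 72,"ax": 0,"ay": 0,"az": 0,"grip": 0}
  ]
}}

```text
t: 22.45
ee_pos: [0.5271, 0.1406, 0.1157]
ee_rot: [0.619, 0.786, -0.001, -0.001]
wrist_force: [0.1, -1.1, 1.0]
opening: -0.002
grasp_force: 0.0
```

Request:
{"op": "move_arm", "data": {
  "plan": [
    {"x": 0,"y": 0,"z": 2,"ax": 0,"ay": 0,"az": 0,"grip": 0},
    {"x": 0,"y": 0,"z": 4,"ax": 0,"ay": 0,"az": 0,"grip": 0},
    {"x": 0,"y": 0,"z": 6,"ax": 0,"ay": 0,"az": 0,"grip": 0},
    {"x": 0,"y": 0,"z": 8,"ax": 0,"ay": 0,"az": 0,"grip": 0},
    {"x": 0,"y": 0,"z": 10,"ax": 0,"ay": 0,"az": 0,"grip": 0}
  ]
}}

```text
t: 23.08
ee_pos: [0.5284, 0.1409, 0.1081]
ee_rot: [0.619, 0.786, 0.0, 0.0]
wrist_force: [-0.4, 0.7, -0.0]
opening: 0.001
grasp_force: 0.0
```

Request:
{"op": "move_arm", "data": {
  "plan": [
    {"x": 0,"y": 0,"z": 1,"ax": 0,"ay": 0,"az": 0,"grip": 0},
    {"x": 0,"y": 0,"z": 2,"ax": 0,"ay": 0,"az": 0,"grip": 0},
    {"x": 0,"y": 0,"z": 2,"ax": 0,"ay": 0,"az": 0,"grip": 0},
    {"x": 0,"y": 0,"z": 2,"ax": 0,"ay": 0,"az": 0,"grip": 0},
    {"x": 0,"y": 0,"z": 2,"ax": 0,"ay": 0,"az": 0,"grip": 0}
  ]
}}

```text
t: 23.7
ee_pos: [0.5283, 0.1409, 0.1067]
ee_rot: [0.619, 0.786, 0.0, 0.0]
wrist_force: [-2.3, -0.0, 8.0]
opening: 0.001
grasp_force: 4.1
```

Contact came at z = 0.107, exactly the top of a strainer lying flat on the floor. Next the spacers.

Request:
{"op": "move_arm", "data": {
  "plan": [
    {"x": 0,"y": 0,"z": -30,"ax": 0,"ay": 0,"az": 0,"grip": 0},
    {"x": 0,"y": 0,"z": -75,"ax": 0,"ay": 0,"az": 0,"grip": 30},
    {"x": -40,"y": -4,"z": -95,"ax": 0,"ay": 0,"az": 0,"grip": 70},
    {"x": -90,"y": -8,"z": -95,"ax": 0,"ay": 0,"az": 0,"grip": 70},
    {"x": -145,"y": -14,"z": -95,"ax": 0,"ay": 0,"az": 0,"grip": 70}
  ]
}}

```text
t: 24.32
ee_pos: [0.5491, -0.0041, 0.2014]
ee_rot: [0.618, 0.786, 0.001, 0.0]
wrist_force: [-0.7, -0.1, -0.5]
opening: 0.697
grasp_force: 0.0
```

```bash
python3 - <<'E'
from fit import *
st(); delta([.584,-.2427,.10],down(PSI))
S,T=[manip.read_camera(n) for n in("side","top")]
report(S,T,[IT[1],IT[2],("spacer",(.576,-.309)),IT[4]])
E
```

```text
t 24.32 pos [ 0.5491 -0.0041  0.2014] rot [0.618 0.786 0.001 0.   ] q [-0.11  0.41  0.1   1.75 -0.05  0.98  0.25] open 0.697 F [-0.7 -0.1 -0.5] gf 0.0
shift [-240.1  -22.6  101.4] rv [0.001 0.    0.004]
plate [([0.4464, -0.2463], 0.066), ([0.4455, -0.2471], 0.091)]
spacer [([0.584, -0.2425], 0.077), ([0.584, -0.2428], 0.089)]
spacer [([0.5758, -0.3088], 0.173), ([0.5758, -0.3101], 0.134)]
ring [([0.4449, -0.3578], 0.061), ([0.4446, -0.359], 0.136)]
```

Request:
{"op": "move_arm", "data": {
  "plan": [
    {"x": -50,"y": -5,"z": 0,"ax": 0,"ay": 0,"az": 0,"grip": 65},
    {"x": -100,"y": -10,"z": 20,"ax": 0,"ay": 0,"az": 0,"grip": 65},
    {"x": -150,"y": -15,"z": 40,"ax": 0,"ay": 0,"az": 0,"grip": 65},
    {"x": -200,"y": -19,"z": 60,"ax": 0,"ay": 0,"az": 0,"grip": 65},
    {"x": -240,"y": -22.6,"z": 90,"ax": 0,"ay": 0,"az": 0,"grip": 65}
  ]
}}

```text
t: 25.05
ee_pos: [0.5837, -0.2441, 0.1108]
ee_rot: [0.619, 0.785, 0.0, 0.001]
wrist_force: [0.6, 0.7, 0.6]
opening: 0.65
grasp_force: 0.0
```

Request:
{"op": "move_arm", "data": {
  "plan": [
    {"x": 0,"y": 0,"z": 20,"ax": 0,"ay": 0,"az": 0,"grip": 65},
    {"x": 0,"y": 0,"z": 50,"ax": 0,"ay": 0,"az": 0,"grip": 65},
    {"x": 0,"y": 0,"z": 70,"ax": 0,"ay": 0,"az": 0,"grip": 65},
    {"x": 0,"y": 0,"z": 70,"ax": 0,"ay": 0,"az": 0,"grip": 65},
    {"x": 0,"y": 0,"z": 70,"ax": 0,"ay": 0,"az": 0,"grip": 65}
  ]
}}

```text
t: 25.68
ee_pos: [0.5836, -0.2419, 0.0416]
ee_rot: [0.618, 0.786, 0.0, 0.0]
wrist_force: [-0.1, 0.6, 0.2]
opening: 0.653
grasp_force: 0.0
```

```bash
python3 - <<'E'
from fit import *
st(); delta([.584,-.2427,.001],down(PSI))
E
```

```text
t 25.68 pos [ 0.5836 -0.2419  0.0416] rot [0.618 0.786 0.    0.   ] q [ 0.3   0.71  0.1   1.7  -0.09  0.74  0.68] open 0.653 F [-0.1  0.6  0.2] gf 0.0
shift [-0.8  0.2 40.6] rv [0.001 0.001 0.002]
```

Request:
{"op": "move_arm", "data": {
  "plan": [
    {"x": -0.8,"y": 0.2,"z": 20,"ax": 0,"ay": 0,"az": 0,"grip": 65},
    {"x": -0.8,"y": 0.2,"z": 35,"ax": 0,"ay": 0,"az": 0,"grip": 65},
    {"x": -0.8,"y": 0.2,"z": 41,"ax": 0,"ay": 0,"az": 0,"grip": 65},
    {"x": -0.8,"y": 0.2,"z": 41,"ax": 0,"ay": 0,"az": 0,"grip": 65},
    {"x": -0.8,"y": 0.2,"z": 41,"ax": 0,"ay": 0,"az": 0,"grip": 60}
  ]
}}

```text
t: 26.3
ee_pos: [0.5838, -0.2429, 0.0005]
ee_rot: [0.619, 0.786, 0.0, 0.0]
wrist_force: [-0.5, 0.2, 0.2]
opening: 0.598
grasp_force: 0.0
```

Request:
{"op": "move_arm", "data": {
  "plan": [
    {"x": 0,"y": 0,"z": 0.3,"ax": 0,"ay": 0,"az": 0,"grip": 45},
    {"x": 0,"y": 0,"z": 0.3,"ax": 0,"ay": 0,"az": 0,"grip": 40},
    {"x": 0,"y": 0,"z": 0.3,"ax": 0,"ay": 0,"az": 0,"grip": 40},
    {"x": 0,"y": 0,"z": 0.3,"ax": 0,"ay": 0,"az": 0,"grip": 40},
    {"x": 0,"y": 0,"z": 0.3,"ax": 0,"ay": 0,"az": 0,"grip": 40}
  ]
}}

```text
t: 26.92
ee_pos: [0.5839, -0.2429, 0.001]
ee_rot: [0.619, 0.786, 0.0, 0.001]
wrist_force: [-1.8, 0.4, 7.0]
opening: 0.495
grasp_force: 59.7
```

Request:
{"op": "move_arm", "data": {
  "plan": [
    {"x": 0,"y": 0,"z": -10,"ax": 0,"ay": 0,"az": 0,"grip": 40},
    {"x": 0,"y": 0,"z": -30,"ax": 0,"ay": 0,"az": 0,"grip": 40},
    {"x": 0,"y": 0,"z": -80,"ax": 0,"ay": 0,"az": 0,"grip": 40},
    {"x": 0,"y": 0,"z": -140,"ax": 0,"ay": 0,"az": 0,"grip": 40},
    {"x": 0,"y": 0,"z": -200,"ax": 0,"ay": 0,"az": 0,"grip": 40}
  ]
}}

```text
t: 27.55
ee_pos: [0.5831, -0.2426, 0.2021]
ee_rot: [0.619, 0.786, 0.0, 0.0]
wrist_force: [0.8, -1.5, -0.3]
opening: 0.493
grasp_force: 61.0
```

```bash
python3 - <<'E'
from fit import *
st(); delta(cw([0,0,0])+[0,0,.19],down(PSI))
S,T=[manip.read_camera(n) for n in("side","top")]
report(S,T,[IT[1],("spacer",(.576,-.309)),IT[4]])
E
```

```text
t 27.55 pos [ 0.5831 -0.2426  0.2021] rot [0.619 0.786 0.    0.   ] q [ 0.28  0.54  0.12  1.53 -0.07  1.08  0.66] open 0.493 F [ 0.8 -1.5 -0.3] gf 61.0
shift [385.5  37.1  12. ] rv [0.    0.    0.002]
plate [([0.4465, -0.2461], 0.063), ([0.4227, -0.2458], 0.945)]
spacer [([0.5758, -0.3088], 0.086), ([0.6054, -0.2657], 0.565)]
ring [([0.4449, -0.3578], 0.056), ([0.3811, -0.3134], 0.45)]
```

Request:
{"op": "move_arm", "data": {
  "plan": [
    {"x": 50,"y": 5,"z": 0,"ax": 0,"ay": 0,"az": 0,"grip": 40},
    {"x": 105,"y": 10,"z": 0,"ax": 0,"ay": 0,"az": 0,"grip": 40},
    {"x": 160,"y": 15,"z": 0,"ax": 0,"ay": 0,"az": 0,"grip": 40},
    {"x": 215,"y": 20,"z": 0,"ax": 0,"ay": 0,"az": 0,"grip": 40},
    {"x": 265,"y": 25,"z": 0,"ax": 0,"ay": 0,"az": 0,"grip": 40}
  ]
}}

```text
t: 28.28
ee_pos: [0.5449, 0.0228, 0.1999]
ee_rot: [0.618, 0.786, 0.0, 0.0]
wrist_force: [0.3, -0.3, -0.5]
opening: 0.49
grasp_force: 61.0
```

Request:
{"op": "move_arm", "data": {
  "plan": [
    {"x": 50,"y": 5,"z": 0,"ax": 0,"ay": 0,"az": 0,"grip": 40},
    {"x": 95,"y": 9,"z": 0,"ax": 0,"ay": 0,"az": 0,"grip": 40},
    {"x": 120,"y": 12,"z": 10,"ax": 0,"ay": 0,"az": 0,"grip": 40},
    {"x": 120,"y": 12,"z": 30,"ax": 0,"ay": 0,"az": 0,"grip": 40},
    {"x": 120,"y": 12,"z": 40,"ax": 0,"ay": 0,"az": 0,"grip": 40}
  ]
}}

```text
t: 28.9
ee_pos: [0.5284, 0.1403, 0.1588]
ee_rot: [0.618, 0.786, -0.001, -0.0]
wrist_force: [0.6, -0.9, -1.0]
opening: 0.491
grasp_force: 61.0
```

Request:
{"op": "move_arm", "data": {
  "plan": [
    {"x": 0,"y": 0,"z": 0,"ax": 0,"ay": 0,"az": 0,"grip": 40},
    {"x": 0,"y": 0,"z": 0,"ax": 0,"ay": 0,"az": 0,"grip": 40},
    {"x": 0,"y": 0,"z": 0,"ax": 0,"ay": 0,"az": 0,"grip": 40},
    {"x": 0,"y": 0,"z": 0,"ax": 0,"ay": 0,"az": 0,"grip": 40},
    {"x": 0,"y": 0,"z": 0,"ax": 0,"ay": 0,"az": 0,"grip": 40}
  ]
}}

```text
t: 29.52
ee_pos: [0.5291, 0.1402, 0.1598]
ee_rot: [0.619, 0.786, 0.0, 0.0]
wrist_force: [0.1, 0.1, -0.8]
opening: 0.492
grasp_force: 61.0
```

```bash
python3 - <<'E'
from fit import *
st(); delta(cw([0,0,0])+[0,0,.1385],down(PSI))
E
```

```text
t 29.52 pos [0.5291 0.1402 0.1598] rot [0.619 0.786 0.    0.   ] q [-0.36  0.46  0.08  1.81 -0.04  0.88 -0.02] open 0.492 F [ 0.1  0.1 -0.8] gf 61.0
shift [ 0.7 -0.2 21.3] rv [ 0.    -0.     0.002]
```

Request:
{"op": "move_arm", "data": {
  "plan": [
    {"x": 0.7,"y": -0.2,"z": 8,"ax": 0,"ay": 0,"az": 0,"grip": 40},
    {"x": 0.7,"y": -0.2,"z": 14,"ax": 0,"ay": 0,"az": 0,"grip": 40},
    {"x": 0.7,"y": -0.2,"z": 18,"ax": 0,"ay": 0,"az": 0,"grip": 40},
    {"x": 0.7,"y": -0.2,"z": 21,"ax": 0,"ay": 0,"az": 0,"grip": 40},
    {"x": 0.7,"y": -0.2,"z": 21,"ax": 0,"ay": 0,"az": 0,"grip": 40}
  ]
}}

```text
t: 30.15
ee_pos: [0.5285, 0.1408, 0.1394]
ee_rot: [0.619, 0.786, 0.0, -0.0]
wrist_force: [-3.9, -0.3, 9.8]
opening: 0.489
grasp_force: 66.2
```

```bash
python3 - <<'E'
from fit import *
s=st(); delta(cw([0,0,0])+[0,0,.1385],down(PSI)); print(np.round(s["wrist_torque"],3))
E
```

```text
t 30.15 pos [0.5285 0.1408 0.1394] rot [ 0.619  0.786  0.    -0.   ] q [-0.35  0.48  0.07  1.84 -0.05  0.83 -0.02] open 0.489 F [-3.9 -0.3  9.8] gf 66.2
shift [-0.1  0.2  0.9] rv [ 0.    -0.     0.002]
[-0.212  0.805  0.01 ]
```

Light contact at TCP z = 0.1394 fits the fingertips on the rim, with the spacer about 3 mm inside. I'll release and probe, expecting a spacer top at 0.114.

Request:
{"op": "move_arm", "data": {
  "plan": [
    {"x": 0,"y": 0,"z": -0.7,"ax": 0,"ay": 0,"az": 0,"grip": 40},
    {"x": 0,"y": 0,"z": -0.7,"ax": 0,"ay": 0,"az": 0,"grip": 58},
    {"x": 0,"y": 0,"z": -0.7,"ax": 0,"ay": 0,"az": 0,"grip": 65},
    {"x": 0,"y": 0,"z": -20,"ax": 0,"ay": 0,"az": 0,"grip": 65},
    {"x": 0,"y": 0,"z": -50,"ax": 0,"ay": 0,"az": 0,"grip": 20}
  ]
}}

```text
t: 30.78
ee_pos: [0.5281, 0.1407, 0.1882]
ee_rot: [0.619, 0.786, -0.001, -0.001]
wrist_force: [0.7, 0.4, -0.3]
opening: 0.454
grasp_force: 0.0
```

Request:
{"op": "move_arm", "data": {
  "plan": [
    {"x": 0,"y": 0,"z": 0,"ax": 0,"ay": 0,"az": 0,"grip": 0},
    {"x": 0,"y": 0,"z": 0,"ax": 0,"ay": 0,"az": 0,"grip": 0},
    {"x": 0,"y": 0,"z": 20,"ax": 0,"ay": 0,"az": 0,"grip": 0},
    {"x": 0,"y": 0,"z": 50,"ax": 0,"ay": 0,"az": 0,"grip": 0},
    {"x": 0,"y": 0,"z": 64,"ax": 0,"ay": 0,"az": 0,"grip": 0}
  ]
}}

```text
t: 31.4
ee_pos: [0.5273, 0.1406, 0.1223]
ee_rot: [0.619, 0.786, -0.002, -0.001]
wrist_force: [-0.3, 0.0, 0.1]
opening: -0.0
grasp_force: 0.0
```

```bash
python3 - <<'E'
from fit import *
st(); delta(cw([0,0,0])+[0,0,.114],down(PSI))
E
```

```text
t 31.4 pos [0.5273 0.1406 0.1223] rot [ 0.619  0.786 -0.002 -0.001] q [-0.35  0.5   0.07  1.86 -0.05  0.79 -0.02] open -0.0 F [-0.3  0.   0.1] gf 0.0
shift [-0.1  1.5  8.3] rv [-0.004  0.     0.002]
```

Request:
{"op": "move_arm", "data": {
  "plan": [
    {"x": 0,"y": 0,"z": 0,"ax": 0,"ay": 0,"az": 0,"grip": 10},
    {"x": 0,"y": 0,"z": 0,"ax": 0,"ay": 0,"az": 0,"grip": 10},
    {"x": 0,"y": 0.5,"z": 2,"ax": 0,"ay": 0,"az": 0,"grip": 10},
    {"x": 0,"y": 0.5,"z": 4,"ax": 0,"ay": 0,"az": 0,"grip": 10},
    {"x": 0,"y": 0.5,"z": 6,"ax": 0,"ay": 0,"az": 0,"grip": 10}
  ]
}}

```text
t: 32.02
ee_pos: [0.5292, 0.141, 0.1187]
ee_rot: [0.619, 0.786, 0.0, 0.0]
wrist_force: [0.3, 0.7, -0.7]
opening: 0.097
grasp_force: 0.0
```

Request:
{"op": "move_arm", "data": {
  "plan": [
    {"x": 0,"y": 0,"z": 1,"ax": 0,"ay": 0,"az": 0,"grip": 10},
    {"x": 0,"y": 0,"z": 2,"ax": 0,"ay": 0,"az": 0,"grip": 10},
    {"x": 0,"y": 0,"z": 2,"ax": 0,"ay": 0,"az": 0,"grip": 10},
    {"x": 0,"y": 0,"z": 2,"ax": 0,"ay": 0,"az": 0,"grip": 10},
    {"x": 0,"y": 0,"z": 2,"ax": 0,"ay": 0,"az": 0,"grip": 10}
  ]
}}

```text
t: 32.65
ee_pos: [0.5292, 0.141, 0.1166]
ee_rot: [0.619, 0.786, 0.0, 0.0]
wrist_force: [-0.1, -0.1, 0.2]
opening: 0.097
grasp_force: 0.0
```

Request:
{"op": "move_arm", "data": {
  "plan": [
    {"x": 0,"y": 0,"z": 1,"ax": 0,"ay": 0,"az": 0,"grip": 10},
    {"x": 0,"y": 0,"z": 2,"ax": 0,"ay": 0,"az": 0,"grip": 10},
    {"x": 0,"y": 0,"z": 2,"ax": 0,"ay": 0,"az": 0,"grip": 10},
    {"x": 0,"y": 0,"z": 2,"ax": 0,"ay": 0,"az": 0,"grip": 10},
    {"x": 0,"y": 0,"z": 2,"ax": 0,"ay": 0,"az": 0,"grip": 10}
  ]
}}

```text
t: 33.28
ee_pos: [0.5291, 0.141, 0.1146]
ee_rot: [0.619, 0.786, 0.0, 0.0]
wrist_force: [-0.2, 0.4, 0.7]
opening: 0.098
grasp_force: 0.0
```

Request:
{"op": "move_arm", "data": {
  "plan": [
    {"x": 0,"y": 0,"z": 1,"ax": 0,"ay": 0,"az": 0,"grip": 10},
    {"x": 0,"y": 0,"z": 2,"ax": 0,"ay": 0,"az": 0,"grip": 10},
    {"x": 0,"y": 0,"z": 2,"ax": 0,"ay": 0,"az": 0,"grip": 10},
    {"x": 0,"y": 0,"z": 2,"ax": 0,"ay": 0,"az": 0,"grip": 10},
    {"x": 0,"y": 0,"z": 2,"ax": 0,"ay": 0,"az": 0,"grip": 10}
  ]
}}

```text
t: 33.9
ee_pos: [0.5291, 0.141, 0.1126]
ee_rot: [0.619, 0.786, 0.0, 0.0]
wrist_force: [0.7, 0.8, 0.4]
opening: 0.099
grasp_force: 0.0
```

```bash
python3 - <<'E'
from fit import *
st()
S,T=[manip.read_camera(n) for n in("side","top")]
report(S,T,[IT[1],("spacer",(.576,-.309)),IT[4]])
E
```

```text
t 33.9 pos [0.5291 0.141  0.1126] rot [0.619 0.786 0.    0.   ] q [-0.35  0.51  0.07  1.87 -0.05  0.76 -0.02] open 0.099 F [0.7 0.8 0.4] gf 0.0
plate [([0.4463, -0.2463], 0.065), ([0.4454, -0.2475], 0.091)]
spacer [([0.5759, -0.3086], 0.085), ([0.5758, -0.3101], 0.093)]
ring [([0.4449, -0.3578], 0.056), ([0.4443, -0.3596], 0.12)]
```

Request:
{"op": "move_arm", "data": {
  "plan": [
    {"x": 0,"y": 0,"z": 1,"ax": 0,"ay": 0,"az": 0,"grip": 10},
    {"x": 0,"y": 0,"z": 1,"ax": 0,"ay": 0,"az": 0,"grip": 10},
    {"x": 0,"y": 0,"z": 1,"ax": 0,"ay": 0,"az": 0,"grip": 10},
    {"x": 0,"y": 0,"z": 1,"ax": 0,"ay": 0,"az": 0,"grip": 10},
    {"x": 0,"y": 0,"z": 1,"ax": 0,"ay": 0,"az": 0,"grip": 10}
  ]
}}

```text
t: 34.62
ee_pos: [0.5291, 0.141, 0.1116]
ee_rot: [0.619, 0.786, -0.0, 0.0]
wrist_force: [0.6, 0.8, 0.2]
opening: 0.099
grasp_force: 0.0
```

Request:
{"op": "move_arm", "data": {
  "plan": [
    {"x": 0,"y": 0,"z": 1,"ax": 0,"ay": 0,"az": 0,"grip": 10},
    {"x": 0,"y": 0,"z": 1,"ax": 0,"ay": 0,"az": 0,"grip": 10},
    {"x": 0,"y": 0,"z": 1,"ax": 0,"ay": 0,"az": 0,"grip": 10},
    {"x": 0,"y": 0,"z": 1,"ax": 0,"ay": 0,"az": 0,"grip": 10},
    {"x": 0,"y": 0,"z": 1,"ax": 0,"ay": 0,"az": 0,"grip": 10}
  ]
}}

```text
t: 35.25
ee_pos: [0.5291, 0.141, 0.1106]
ee_rot: [0.619, 0.786, 0.0, -0.0]
wrist_force: [0.1, -0.5, 0.7]
opening: 0.098
grasp_force: 0.0
```

Request:
{"op": "move_arm", "data": {
  "plan": [
    {"x": 0,"y": 0,"z": 1,"ax": 0,"ay": 0,"az": 0,"grip": 10},
    {"x": 0,"y": 0,"z": 1,"ax": 0,"ay": 0,"az": 0,"grip": 10},
    {"x": 0,"y": 0,"z": 1,"ax": 0,"ay": 0,"az": 0,"grip": 10},
    {"x": 0,"y": 0,"z": 1,"ax": 0,"ay": 0,"az": 0,"grip": 10},
    {"x": 0,"y": 0,"z": 1,"ax": 0,"ay": 0,"az": 0,"grip": 10}
  ]
}}

```text
t: 35.88
ee_pos: [0.5291, 0.141, 0.1096]
ee_rot: [0.619, 0.786, -0.0, 0.0]
wrist_force: [-0.1, -0.4, 0.2]
opening: 0.098
grasp_force: 0.0
```

Request:
{"op": "move_arm", "data": {
  "plan": [
    {"x": 0,"y": 0,"z": -10,"ax": 0,"ay": 0,"az": 0,"grip": 10},
    {"x": 0,"y": 0,"z": -12,"ax": 0,"ay": 0,"az": 0,"grip": 20},
    {"x": 0,"y": 0,"z": -12,"ax": 0,"ay": 0,"az": 0,"grip": 20},
    {"x": 0,"y": 0,"z": -9,"ax": 0,"ay": 0,"az": 0,"grip": 20},
    {"x": 0,"y": 0,"z": -6,"ax": 0,"ay": 0,"az": 0,"grip": 20}
  ]
}}

```text
t: 36.5
ee_pos: [0.529, 0.141, 0.1152]
ee_rot: [0.619, 0.786, -0.0, -0.0]
wrist_force: [-0.4, 0.8, 0.2]
opening: 0.2
grasp_force: 0.0
```

Request:
{"op": "move_arm", "data": {
  "plan": [
    {"x": 0,"y": 0,"z": 1,"ax": 0,"ay": 0,"az": 0,"grip": 20},
    {"x": 0,"y": 0,"z": 2,"ax": 0,"ay": 0,"az": 0,"grip": 20},
    {"x": 0,"y": 0,"z": 2,"ax": 0,"ay": 0,"az": 0,"grip": 20},
    {"x": 0,"y": 0,"z": 2,"ax": 0,"ay": 0,"az": 0,"grip": 20},
    {"x": 0,"y": 0,"z": 2,"ax": 0,"ay": 0,"az": 0,"grip": 20}
  ]
}}

```text
t: 37.12
ee_pos: [0.5291, 0.141, 0.1137]
ee_rot: [0.619, 0.786, -0.0, 0.0]
wrist_force: [-2.1, -0.1, 4.2]
opening: 0.197
grasp_force: 1.9
```

Request:
{"op": "move_arm", "data": {
  "plan": [
    {"x": 0,"y": 0,"z": 1,"ax": 0,"ay": 0,"az": 0,"grip": 20},
    {"x": 0,"y": 0,"z": 2,"ax": 0,"ay": 0,"az": 0,"grip": 20},
    {"x": 0,"y": 0,"z": 2,"ax": 0,"ay": 0,"az": 0,"grip": 20},
    {"x": 0,"y": 0,"z": 2,"ax": 0,"ay": 0,"az": 0,"grip": 20},
    {"x": 0,"y": 0,"z": 2,"ax": 0,"ay": 0,"az": 0,"grip": 20}
  ]
}}

```text
t: 37.75
ee_pos: [0.5292, 0.141, 0.1122]
ee_rot: [0.619, 0.786, 0.0, 0.0]
wrist_force: [-2.7, -0.9, 8.8]
opening: 0.199
grasp_force: 4.5
```

Request:
{"op": "move_arm", "data": {
  "plan": [
    {"x": 0,"y": 0,"z": 0.7,"ax": 0,"ay": 0,"az": 0,"grip": 20},
    {"x": 0,"y": 0,"z": 0.7,"ax": 0,"ay": 0,"az": 0,"grip": 20},
    {"x": 0,"y": 0,"z": 0.7,"ax": 0,"ay": 0,"az": 0,"grip": 20},
    {"x": 0,"y": 0,"z": 0.7,"ax": 0,"ay": 0,"az": 0,"grip": 20},
    {"x": 0,"y": 0,"z": 0.7,"ax": 0,"ay": 0,"az": 0,"grip": 20}
  ]
}}

```text
t: 38.38
ee_pos: [0.5293, 0.141, 0.1116]
ee_rot: [0.619, 0.786, 0.0, 0.0]
wrist_force: [-2.8, -0.7, 10.2]
opening: 0.199
grasp_force: 5.0
```

Request:
{"op": "move_arm", "data": {
  "plan": [
    {"x": 0,"y": 0,"z": -30,"ax": 0,"ay": 0,"az": 0,"grip": 20},
    {"x": 0,"y": 0,"z": -75,"ax": 0,"ay": 0,"az": 0,"grip": 40},
    {"x": -40,"y": -4,"z": -95,"ax": 0,"ay": 0,"az": 0,"grip": 65},
    {"x": -90,"y": -8,"z": -95,"ax": 0,"ay": 0,"az": 0,"grip": 65},
    {"x": -145,"y": -14,"z": -95,"ax": 0,"ay": 0,"az": 0,"grip": 65}
  ]
}}

```text
t: 39.0
ee_pos: [0.5501, -0.004, 0.2061]
ee_rot: [0.618, 0.786, 0.001, 0.0]
wrist_force: [1.5, 0.3, -0.5]
opening: 0.652
grasp_force: 0.0
```

```bash
python3 - <<'E'
from fit import *
st(); delta([.5758,-.3093,.10],down(PSI))
S,T=[manip.read_camera(n) for n in("side","top")]
report(S,T,[IT[1],("spacer",(.576,-.309)),IT[4]])
a=cv2.resize(T["image"][190:250,170:230],(400,400),interpolation=cv2.INTER_CUBIC); b=cv2.resize(S["image"][120:200,170:250],(400,400),interpolation=cv2.INTER_CUBIC)
cv2.imwrite("pics/c1.png",np.hstack([a,b])[...,::-1])
E
```

```text
t 39.0 pos [ 0.5501 -0.004   0.2061] rot [0.618 0.786 0.001 0.   ] q [-0.11  0.41  0.11  1.74 -0.05  0.99  0.25] open 0.652 F [ 1.5  0.3 -0.5] gf 0.0
shift [-302.7  -47.3  106. ] rv [0.001 0.    0.004]
plate [([0.4465, -0.2461], 0.064), ([0.4456, -0.2471], 0.096)]
spacer [([0.5759, -0.3086], 0.085), ([0.5758, -0.3101], 0.093)]
ring [([0.4449, -0.3578], 0.057), ([0.4446, -0.3592], 0.135)]
```

View pics/c1.png

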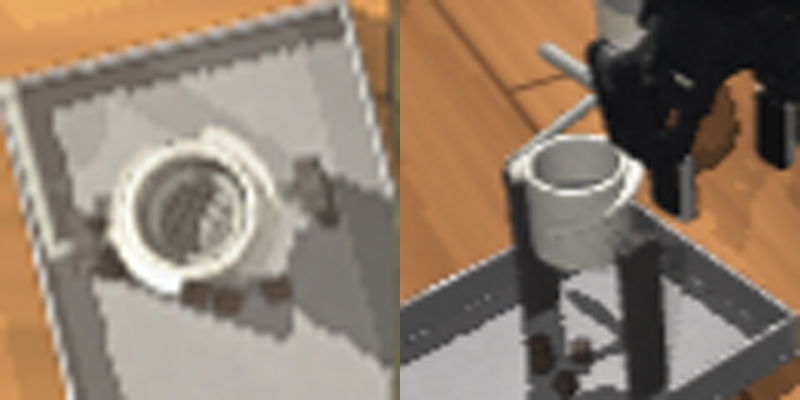

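The top half shows the spacer lying in the bowl at (195,215) with the mesh showing through it. Next the second spacer at (0.5758,-0.3093).

Request:
{"op": "move_arm", "data": {
  "plan": [
    {"x": -55,"y": -9,"z": 0,"ax": 0,"ay": 0,"az": 0,"grip": 65},
    {"x": -110,"y": -18,"z": 10,"ax": 0,"ay": 0,"az": 0,"grip": 65},
    {"x": -165,"y": -26,"z": 20,"ax": 0,"ay": 0,"az": 0,"grip": 65},
    {"x": -220,"y": -35,"z": 30,"ax": 0,"ay": 0,"az": 0,"grip": 65},
    {"x": -270,"y": -43,"z": 50,"ax": 0,"ay": 0,"az": 0,"grip": 65}
  ]
}}

```text
t: 39.72
ee_pos: [0.5718, -0.2777, 0.1558]
ee_rot: [0.619, 0.786, 0.0, 0.001]
wrist_force: [1.5, 0.4, 0.3]
opening: 0.648
grasp_force: 0.0
```

Request:
{"op": "move_arm", "data": {
  "plan": [
    {"x": -32,"y": -4,"z": 30,"ax": 0,"ay": 0,"az": 0,"grip": 65},
    {"x": -32,"y": -4,"z": 70,"ax": 0,"ay": 0,"az": 0,"grip": 65},
    {"x": -32,"y": -4,"z": 110,"ax": 0,"ay": 0,"az": 0,"grip": 65},
    {"x": -32,"y": -4,"z": 115,"ax": 0,"ay": 0,"az": 0,"grip": 65},
    {"x": -32,"y": -4,"z": 115,"ax": 0,"ay": 0,"az": 0,"grip": 65}
  ]
}}

```text
t: 40.35
ee_pos: [0.5753, -0.3078, 0.0414]
ee_rot: [0.618, 0.786, 0.0, 0.0]
wrist_force: [-0.3, -0.3, 0.6]
opening: 0.648
grasp_force: 0.0
```

```bash
python3 - <<'E'
from fit import *
st(); delta([.5758,-.3093,.000],down(PSI))
E
```

```text
t 40.35 pos [ 0.5753 -0.3078  0.0414] rot [0.618 0.786 0.    0.   ] q [ 0.39  0.73  0.11  1.64 -0.1   0.77  0.78] open 0.648 F [-0.3 -0.3  0.6] gf 0.0
shift [-1.6  0.1 41.4] rv [0.    0.    0.002]
```

Request:
{"op": "move_arm", "data": {
  "plan": [
    {"x": -1.6,"y": 0.1,"z": 20,"ax": 0,"ay": 0,"az": 0,"grip": 65},
    {"x": -1.6,"y": 0.1,"z": 35,"ax": 0,"ay": 0,"az": 0,"grip": 65},
    {"x": -1.6,"y": 0.1,"z": 41,"ax": 0,"ay": 0,"az": 0,"grip": 65},
    {"x": -1.6,"y": 0.1,"z": 41,"ax": 0,"ay": 0,"az": 0,"grip": 65},
    {"x": -1.6,"y": 0.1,"z": 41,"ax": 0,"ay": 0,"az": 0,"grip": 60}
  ]
}}

```text
t: 40.98
ee_pos: [0.5755, -0.3096, 0.0003]
ee_rot: [0.619, 0.786, 0.0, 0.0]
wrist_force: [0.3, -0.4, 0.8]
opening: 0.597
grasp_force: 0.0
```

Request:
{"op": "move_arm", "data": {
  "plan": [
    {"x": 0,"y": 0,"z": 0,"ax": 0,"ay": 0,"az": 0,"grip": 45},
    {"x": 0,"y": 0,"z": 0,"ax": 0,"ay": 0,"az": 0,"grip": 40},
    {"x": 0,"y": 0,"z": 0,"ax": 0,"ay": 0,"az": 0,"grip": 40},
    {"x": 0,"y": 0,"z": 0,"ax": 0,"ay": 0,"az": 0,"grip": 40},
    {"x": 0,"y": 0,"z": 0,"ax": 0,"ay": 0,"az": 0,"grip": 40}
  ]
}}

```text
t: 41.6
ee_pos: [0.5757, -0.3096, 0.0011]
ee_rot: [0.619, 0.786, 0.0, 0.001]
wrist_force: [-1.9, 0.0, 6.0]
opening: 0.494
grasp_force: 60.2
```

Request:
{"op": "move_arm", "data": {
  "plan": [
    {"x": 0,"y": 0,"z": -10,"ax": 0,"ay": 0,"az": 0,"grip": 40},
    {"x": 0,"y": 0,"z": -30,"ax": 0,"ay": 0,"az": 0,"grip": 40},
    {"x": 0,"y": 0,"z": -80,"ax": 0,"ay": 0,"az": 0,"grip": 40},
    {"x": 0,"y": 0,"z": -140,"ax": 0,"ay": 0,"az": 0,"grip": 40},
    {"x": 0,"y": 0,"z": -200,"ax": 0,"ay": 0,"az": 0,"grip": 40}
  ]
}}

```text
t: 42.22
ee_pos: [0.575, -0.3093, 0.2024]
ee_rot: [0.619, 0.786, -0.0, 0.0]
wrist_force: [1.3, -0.1, -1.3]
opening: 0.494
grasp_force: 61.0
```

```bash
python3 - <<'E'
from fit import *
st(); delta(cw([0,0,0])+[0,0,.19],down(PSI))
E
```

```text
t 42.23 pos [ 0.575  -0.3093  0.2024] rot [ 0.619  0.786 -0.     0.   ] q [ 0.38  0.57  0.13  1.47 -0.08  1.11  0.76] open 0.494 F [ 1.3 -0.1 -1.3] gf 61.0
shift [448.4  60.6  12.3] rv [0.    0.    0.002]
```

Request:
{"op": "move_arm", "data": {
  "plan": [
    {"x": 50,"y": 7,"z": 0,"ax": 0,"ay": 0,"az": 0,"grip": 40},
    {"x": 105,"y": 14,"z": 0,"ax": 0,"ay": 0,"az": 0,"grip": 40},
    {"x": 160,"y": 21,"z": 0,"ax": 0,"ay": 0,"az": 0,"grip": 40},
    {"x": 215,"y": 29,"z": 0,"ax": 0,"ay": 0,"az": 0,"grip": 40},
    {"x": 270,"y": 36,"z": 0,"ax": 0,"ay": 0,"az": 0,"grip": 40}
  ]
}}

```text
t: 42.85
ee_pos: [0.5465, -0.0367, 0.2007]
ee_rot: [0.619, 0.786, 0.0, 0.0]
wrist_force: [1.6, -0.2, -0.8]
opening: 0.488
grasp_force: 61.0
```

Request:
{"op": "move_arm", "data": {
  "plan": [
    {"x": 50,"y": 7,"z": 0,"ax": 0,"ay": 0,"az": 0,"grip": 40},
    {"x": 100,"y": 14,"z": 0,"ax": 0,"ay": 0,"az": 0,"grip": 40},
    {"x": 150,"y": 21,"z": 0,"ax": 0,"ay": 0,"az": 0,"grip": 40},
    {"x": 178,"y": 24.5,"z": 15,"ax": 0,"ay": 0,"az": 0,"grip": 40},
    {"x": 178,"y": 24.5,"z": 40,"ax": 0,"ay": 0,"az": 0,"grip": 40}
  ]
}}

```text
t: 43.48
ee_pos: [0.5289, 0.1441, 0.1607]
ee_rot: [0.617, 0.787, 0.002, 0.0]
wrist_force: [0.2, -0.1, -0.9]
opening: 0.49
grasp_force: 61.0
```

Request:
{"op": "move_arm", "data": {
  "plan": [
    {"x": 0,"y": 0,"z": 0,"ax": 0,"ay": 0,"az": 0,"grip": 40},
    {"x": 0,"y": 0,"z": 0,"ax": 0,"ay": 0,"az": 0,"grip": 40},
    {"x": 0,"y": 0,"z": 0,"ax": 0,"ay": 0,"az": 0,"grip": 40},
    {"x": 0,"y": 0,"z": 0,"ax": 0,"ay": 0,"az": 0,"grip": 40},
    {"x": 0,"y": 0,"z": 0,"ax": 0,"ay": 0,"az": 0,"grip": 40}
  ]
}}

```text
t: 44.1
ee_pos: [0.5291, 0.1402, 0.1602]
ee_rot: [0.619, 0.786, 0.0, 0.0]
wrist_force: [-0.2, 0.3, -0.1]
opening: 0.492
grasp_force: 61.0
```

```bash
python3 - <<'E'
from fit import *
st(); delta(cw([0,0,0])+[0,0,.1398],down(PSI))
E
```

```text
t 44.1 pos [0.5291 0.1402 0.1602] rot [0.619 0.786 0.    0.   ] q [-0.36  0.45  0.08  1.81 -0.05  0.88 -0.02] open 0.492 F [-0.2  0.3 -0.1] gf 61.0
shift [ 0.7 -0.2 20.4] rv [ 0.001 -0.     0.002]
```

Request:
{"op": "move_arm", "data": {
  "plan": [
    {"x": 0.7,"y": -0.2,"z": 8,"ax": 0,"ay": 0,"az": 0,"grip": 40},
    {"x": 0.7,"y": -0.2,"z": 14,"ax": 0,"ay": 0,"az": 0,"grip": 40},
    {"x": 0.7,"y": -0.2,"z": 18,"ax": 0,"ay": 0,"az": 0,"grip": 40},
    {"x": 0.7,"y": -0.2,"z": 20.4,"ax": 0,"ay": 0,"az": 0,"grip": 40},
    {"x": 0.7,"y": -0.2,"z": 20.4,"ax": 0,"ay": 0,"az": 0,"grip": 40}
  ]
}}

```text
t: 44.72
ee_pos: [0.5286, 0.1409, 0.1395]
ee_rot: [0.619, 0.786, 0.0, 0.0]
wrist_force: [-1.0, 1.0, -0.4]
opening: 0.486
grasp_force: 61.3
```

```bash
python3 - <<'E'
from fit import *
s=st(); delta(cw([0,0,0])+[0,0,.1398],down(PSI)); print(np.round(s["wrist_torque"],3))
E
```

```text
t 44.73 pos [0.5286 0.1409 0.1395] rot [0.619 0.786 0.    0.   ] q [-0.36  0.48  0.08  1.84 -0.05  0.83 -0.02] open 0.486 F [-1.   1.  -0.4] gf 61.3
shift [-0.1  0.1 -0.3] rv [0.    0.    0.002]
[-0.051  0.11  -0.018]
```

Request:
{"op": "move_arm", "data": {
  "plan": [
    {"x": 0,"y": 0,"z": 0,"ax": 0,"ay": 0,"az": 0,"grip": 50},
    {"x": 0,"y": 0,"z": 0,"ax": 0,"ay": 0,"az": 0,"grip": 58},
    {"x": 0,"y": 0,"z": 0,"ax": 0,"ay": 0,"az": 0,"grip": 65},
    {"x": 0,"y": 0,"z": -20,"ax": 0,"ay": 0,"az": 0,"grip": 65},
    {"x": 0,"y": 0,"z": -50,"ax": 0,"ay": 0,"az": 0,"grip": 30}
  ]
}}

```text
t: 45.35
ee_pos: [0.5279, 0.1408, 0.1893]
ee_rot: [0.619, 0.786, -0.001, -0.001]
wrist_force: [0.2, 0.2, 0.3]
opening: 0.451
grasp_force: 0.0
```

Request:
{"op": "move_arm", "data": {
  "plan": [
    {"x": 0,"y": 0,"z": 0,"ax": 0,"ay": 0,"az": 0,"grip": 20},
    {"x": 0,"y": 0,"z": 0,"ax": 0,"ay": 0,"az": 0,"grip": 20},
    {"x": 0,"y": 0,"z": 20,"ax": 0,"ay": 0,"az": 0,"grip": 20},
    {"x": 0,"y": 0,"z": 50,"ax": 0,"ay": 0,"az": 0,"grip": 20},
    {"x": 0,"y": 0,"z": 60,"ax": 0,"ay": 0,"az": 0,"grip": 20}
  ]
}}

```text
t: 45.98
ee_pos: [0.5275, 0.1407, 0.1274]
ee_rot: [0.619, 0.786, -0.001, -0.001]
wrist_force: [0.7, -0.1, 0.4]
opening: 0.199
grasp_force: 0.0
```

Request:
{"op": "move_arm", "data": {
  "plan": [
    {"x": 0,"y": 0,"z": 2,"ax": 0,"ay": 0,"az": 0,"grip": 20},
    {"x": 0,"y": 0,"z": 4,"ax": 0,"ay": 0,"az": 0,"grip": 20},
    {"x": 0,"y": 0,"z": 6,"ax": 0,"ay": 0,"az": 0,"grip": 20},
    {"x": 0,"y": 0,"z": 7,"ax": 0,"ay": 0,"az": 0,"grip": 20},
    {"x": 0,"y": 0,"z": 7,"ax": 0,"ay": 0,"az": 0,"grip": 20}
  ]
}}

```text
t: 46.6
ee_pos: [0.5285, 0.141, 0.1226]
ee_rot: [0.619, 0.786, 0.0, 0.0]
wrist_force: [0.2, -0.3, -0.3]
opening: 0.197
grasp_force: 0.0
```

Request:
{"op": "move_arm", "data": {
  "plan": [
    {"x": 0,"y": 0,"z": 1,"ax": 0,"ay": 0,"az": 0,"grip": 20},
    {"x": 0,"y": 0,"z": 2,"ax": 0,"ay": 0,"az": 0,"grip": 20},
    {"x": 0,"y": 0,"z": 2,"ax": 0,"ay": 0,"az": 0,"grip": 20},
    {"x": 0,"y": 0,"z": 2,"ax": 0,"ay": 0,"az": 0,"grip": 20},
    {"x": 0,"y": 0,"z": 2,"ax": 0,"ay": 0,"az": 0,"grip": 20}
  ]
}}

```text
t: 47.22
ee_pos: [0.5287, 0.141, 0.1207]
ee_rot: [0.619, 0.786, 0.0, 0.0]
wrist_force: [-0.1, -0.2, 4.3]
opening: 0.201
grasp_force: 2.0
```

The second spacer's contact came exactly 7 mm above the first, so it is flat. Now the plate.

Request:
{"op": "move_arm", "data": {
  "plan": [
    {"x": 0,"y": 0,"z": -30,"ax": 0,"ay": 0,"az": 0,"grip": 20},
    {"x": 0,"y": 0,"z": -75,"ax": 0,"ay": 0,"az": 0,"grip": 40},
    {"x": -40,"y": -20,"z": -90,"ax": 0,"ay": 0,"az": 0,"grip": 65},
    {"x": -90,"y": -45,"z": -90,"ax": 0,"ay": 0,"az": 0,"grip": 65},
    {"x": -140,"y": -70,"z": -90,"ax": 0,"ay": 0,"az": 0,"grip": 65}
  ]
}}

```text
t: 47.85
ee_pos: [0.4928, -0.0129, 0.2105]
ee_rot: [0.618, 0.786, 0.0, 0.0]
wrist_force: [1.1, -0.8, -0.5]
opening: 0.643
grasp_force: 0.0
```

```bash
python3 - <<'E'
from fit import *
st(); delta([.446,-.2467,.10],down(PSI))
S,T=[manip.read_camera(n) for n in("side","top")]
report(S,T,[IT[1],IT[4]])
E
```

```text
t 47.85 pos [ 0.4928 -0.0129  0.2105] rot [0.618 0.786 0.    0.   ] q [-0.11  0.32  0.12  1.87 -0.05  0.95  0.27] open 0.643 F [ 1.1 -0.8 -0.5] gf 0.0
shift [-216.2 -100.6  110.5] rv [0.    0.    0.003]
plate [([0.4463, -0.2462], 0.065), ([0.4457, -0.2472], 0.092)]
ring [([0.4449, -0.3578], 0.054), ([0.4446, -0.3594], 0.115)]
```

Request:
{"op": "move_arm", "data": {
  "plan": [
    {"x": -50,"y": -24,"z": 0,"ax": 0,"ay": 0,"az": 0,"grip": 65},
    {"x": -100,"y": -47,"z": 10,"ax": 0,"ay": 0,"az": 0,"grip": 65},
    {"x": -150,"y": -70,"z": 20,"ax": 0,"ay": 0,"az": 0,"grip": 65},
    {"x": -200,"y": -93,"z": 40,"ax": 0,"ay": 0,"az": 0,"grip": 65},
    {"x": -216,"y": -100.6,"z": 70,"ax": 0,"ay": 0,"az": 0,"grip": 65}
  ]
}}

```text
t: 48.58
ee_pos: [0.4456, -0.249, 0.1402]
ee_rot: [0.62, 0.784, -0.001, 0.001]
wrist_force: [0.2, 1.4, -0.7]
opening: 0.651
grasp_force: 0.0
```

Request:
{"op": "move_arm", "data": {
  "plan": [
    {"x": 0,"y": 0,"z": 40,"ax": 0,"ay": 0,"az": 0,"grip": 65},
    {"x": 0,"y": 0,"z": 80,"ax": 0,"ay": 0,"az": 0,"grip": 65},
    {"x": 0,"y": 0,"z": 100,"ax": 0,"ay": 0,"az": 0,"grip": 65},
    {"x": 0,"y": 0,"z": 100,"ax": 0,"ay": 0,"az": 0,"grip": 65},
    {"x": 0,"y": 0,"z": 100,"ax": 0,"ay": 0,"az": 0,"grip": 65}
  ]
}}

```text
t: 49.2
ee_pos: [0.4467, -0.2452, 0.0411]
ee_rot: [0.619, 0.786, 0.0, 0.0]
wrist_force: [0.1, -0.8, -0.1]
opening: 0.652
grasp_force: 0.0
```

```bash
python3 - <<'E'
from fit import *
st(); delta([.446,-.2467,.0025],down(PSI))
E
```

```text
t 49.2 pos [ 0.4467 -0.2452  0.0411] rot [0.619 0.786 0.    0.   ] q [ 0.36  0.58  0.13  2.03 -0.14  0.54  0.84] open 0.652 F [ 0.1 -0.8 -0.1] gf 0.0
shift [-1.2 -1.1 38.6] rv [0.    0.    0.002]
```

Request:
{"op": "move_arm", "data": {
  "plan": [
    {"x": -1.2,"y": -1.1,"z": 20,"ax": 0,"ay": 0,"az": 0,"grip": 65},
    {"x": -1.2,"y": -1.1,"z": 33,"ax": 0,"ay": 0,"az": 0,"grip": 65},
    {"x": -1.2,"y": -1.1,"z": 38.5,"ax": 0,"ay": 0,"az": 0,"grip": 65},
    {"x": -1.2,"y": -1.1,"z": 38.5,"ax": 0,"ay": 0,"az": 0,"grip": 65},
    {"x": -1.2,"y": -1.1,"z": 38.5,"ax": 0,"ay": 0,"az": 0,"grip": 60}
  ]
}}

```text
t: 49.82
ee_pos: [0.4457, -0.2467, 0.0024]
ee_rot: [0.619, 0.786, 0.0, 0.0]
wrist_force: [-0.1, -0.4, 0.2]
opening: 0.602
grasp_force: 0.0
```

Request:
{"op": "move_arm", "data": {
  "plan": [
    {"x": 0,"y": 0,"z": 0,"ax": 0,"ay": 0,"az": 0,"grip": 45},
    {"x": 0,"y": 0,"z": 0,"ax": 0,"ay": 0,"az": 0,"grip": 40},
    {"x": 0,"y": 0,"z": 0,"ax": 0,"ay": 0,"az": 0,"grip": 40},
    {"x": 0,"y": 0,"z": 0,"ax": 0,"ay": 0,"az": 0,"grip": 40},
    {"x": 0,"y": 0,"z": 0,"ax": 0,"ay": 0,"az": 0,"grip": 40}
  ]
}}

```text
t: 50.45
ee_pos: [0.4459, -0.2468, 0.0031]
ee_rot: [0.619, 0.786, 0.0, 0.001]
wrist_force: [-0.9, 1.8, 8.9]
opening: 0.494
grasp_force: 59.6
```

Request:
{"op": "move_arm", "data": {
  "plan": [
    {"x": 0,"y": 0,"z": -10,"ax": 0,"ay": 0,"az": 0,"grip": 40},
    {"x": 0,"y": 0,"z": -30,"ax": 0,"ay": 0,"az": 0,"grip": 40},
    {"x": 0,"y": 0,"z": -80,"ax": 0,"ay": 0,"az": 0,"grip": 40},
    {"x": 0,"y": 0,"z": -140,"ax": 0,"ay": 0,"az": 0,"grip": 40},
    {"x": 0,"y": 0,"z": -195,"ax": 0,"ay": 0,"az": 0,"grip": 40}
  ]
}}

```text
t: 51.08
ee_pos: [0.4451, -0.2465, 0.1997]
ee_rot: [0.619, 0.786, 0.0, 0.0]
wrist_force: [1.0, -1.0, -2.2]
opening: 0.498
grasp_force: 61.2
```

```bash
python3 - <<'E'
from fit import *
st(); delta(cw([0,0,0])+[0,0,.19],down(PSI))
E
```

```text
t 51.08 pos [ 0.4451 -0.2465  0.1997] rot [0.619 0.786 0.    0.   ] q [ 0.32  0.36  0.2   1.85 -0.09  0.93  0.79] open 0.498 F [ 1.  -1.  -2.2] gf 61.2
shift [356.9 172.1   9.6] rv [0.    0.001 0.002]
```

Request:
{"op": "move_arm", "data": {
  "plan": [
    {"x": 45,"y": 22,"z": 0,"ax": 0,"ay": 0,"az": 0,"grip": 40},
    {"x": 95,"y": 46,"z": 0,"ax": 0,"ay": 0,"az": 0,"grip": 40},
    {"x": 145,"y": 70,"z": 0,"ax": 0,"ay": 0,"az": 0,"grip": 40},
    {"x": 195,"y": 94,"z": 0,"ax": 0,"ay": 0,"az": 0,"grip": 40},
    {"x": 245,"y": 118,"z": 0,"ax": 0,"ay": 0,"az": 0,"grip": 40}
  ]
}}

```text
t: 51.7
ee_pos: [0.5026, 0.0209, 0.1977]
ee_rot: [0.619, 0.786, 0.0, 0.0]
wrist_force: [1.7, -0.1, -0.6]
opening: 0.494
grasp_force: 61.3
```

Request:
{"op": "move_arm", "data": {
  "plan": [
    {"x": 50,"y": 24,"z": 0,"ax": 0,"ay": 0,"az": 0,"grip": 40},
    {"x": 90,"y": 43,"z": 0,"ax": 0,"ay": 0,"az": 0,"grip": 40},
    {"x": 112,"y": 54,"z": 10,"ax": 0,"ay": 0,"az": 0,"grip": 40},
    {"x": 112,"y": 54,"z": 30,"ax": 0,"ay": 0,"az": 0,"grip": 40},
    {"x": 112,"y": 54,"z": 38,"ax": 0,"ay": 0,"az": 0,"grip": 40}
  ]
}}

```text
t: 52.32
ee_pos: [0.528, 0.1408, 0.1584]
ee_rot: [0.618, 0.786, -0.001, -0.0]
wrist_force: [-0.3, 0.2, -1.1]
opening: 0.501
grasp_force: 61.3
```

Request:
{"op": "move_arm", "data": {
  "plan": [
    {"x": 0,"y": 0,"z": 0,"ax": 0,"ay": 0,"az": 0,"grip": 40},
    {"x": 0,"y": 0,"z": 0,"ax": 0,"ay": 0,"az": 0,"grip": 40},
    {"x": 0,"y": 0,"z": 0,"ax": 0,"ay": 0,"az": 0,"grip": 40},
    {"x": 0,"y": 0,"z": 0,"ax": 0,"ay": 0,"az": 0,"grip": 40},
    {"x": 0,"y": 0,"z": 0,"ax": 0,"ay": 0,"az": 0,"grip": 40}
  ]
}}

```text
t: 52.95
ee_pos: [0.5289, 0.1408, 0.1592]
ee_rot: [0.619, 0.786, 0.0, 0.0]
wrist_force: [-0.2, 0.2, -1.2]
opening: 0.496
grasp_force: 61.3
```

```bash
python3 - <<'E'
from fit import *
st(); delta(cw([0,0,0])+[0,0,.1403],down(PSI))
E
```

```text
t 52.95 pos [0.5289 0.1408 0.1592] rot [0.619 0.786 0.    0.   ] q [-0.37  0.46  0.1   1.81 -0.05  0.87 -0.01] open 0.496 F [-0.2  0.2 -1.2] gf 61.3
shift [ 0.1 -0.2 18.9] rv [ 0.    -0.     0.002]
```

Request:
{"op": "move_arm", "data": {
  "plan": [
    {"x": 0,"y": -0.2,"z": 8,"ax": 0,"ay": 0,"az": 0,"grip": 40},
    {"x": 0,"y": -0.2,"z": 13,"ax": 0,"ay": 0,"az": 0,"grip": 40},
    {"x": 0,"y": -0.2,"z": 17,"ax": 0,"ay": 0,"az": 0,"grip": 40},
    {"x": 0,"y": -0.2,"z": 18.9,"ax": 0,"ay": 0,"az": 0,"grip": 40},
    {"x": 0,"y": -0.2,"z": 18.9,"ax": 0,"ay": 0,"az": 0,"grip": 40}
  ]
}}

```text
t: 53.58
ee_pos: [0.5286, 0.1407, 0.1399]
ee_rot: [0.619, 0.786, -0.0, -0.0]
wrist_force: [-0.1, -0.1, -1.3]
opening: 0.494
grasp_force: 61.3
```

```bash
python3 - <<'E'
from fit import *
s=st(); print(np.round(s["wrist_torque"],3))
E
```

```text
t 53.58 pos [0.5286 0.1407 0.1399] rot [ 0.619  0.786 -0.    -0.   ] q [-0.37  0.48  0.09  1.84 -0.06  0.83 -0.01] open 0.494 F [-0.1 -0.1 -1.3] gf 61.3
[ 0.038  0.028 -0.015]
```

Request:
{"op": "move_arm", "data": {
  "plan": [
    {"x": 0,"y": 0,"z": 0,"ax": 0,"ay": 0,"az": 0,"grip": 52},
    {"x": 0,"y": 0,"z": 0,"ax": 0,"ay": 0,"az": 0,"grip": 58},
    {"x": 0,"y": 0,"z": 0,"ax": 0,"ay": 0,"az": 0,"grip": 65},
    {"x": 0,"y": 0,"z": -20,"ax": 0,"ay": 0,"az": 0,"grip": 65},
    {"x": 0,"y": 0,"z": -50,"ax": 0,"ay": 0,"az": 0,"grip": 30}
  ]
}}

```text
t: 54.2
ee_pos: [0.5281, 0.1407, 0.1901]
ee_rot: [0.619, 0.786, -0.001, -0.001]
wrist_force: [-0.1, 0.8, -0.1]
opening: 0.446
grasp_force: 0.0
```

Request:
{"op": "move_arm", "data": {
  "plan": [
    {"x": 0,"y": 0,"z": 0,"ax": 0,"ay": 0,"az": 0,"grip": 20},
    {"x": 0,"y": 0,"z": 0,"ax": 0,"ay": 0,"az": 0,"grip": 20},
    {"x": 0,"y": 0,"z": 20,"ax": 0,"ay": 0,"az": 0,"grip": 20},
    {"x": 0,"y": 0,"z": 45,"ax": 0,"ay": 0,"az": 0,"grip": 20},
    {"x": 0,"y": 0,"z": 55,"ax": 0,"ay": 0,"az": 0,"grip": 20}
  ]
}}

```text
t: 54.82
ee_pos: [0.5274, 0.1405, 0.133]
ee_rot: [0.619, 0.786, -0.002, -0.001]
wrist_force: [-0.0, 0.5, -0.4]
opening: 0.198
grasp_force: 0.0
```

Request:
{"op": "move_arm", "data": {
  "plan": [
    {"x": 0,"y": 0,"z": 1,"ax": 0,"ay": 0,"az": 0,"grip": 20},
    {"x": 0,"y": 0,"z": 2,"ax": 0,"ay": 0,"az": 0,"grip": 20},
    {"x": 0,"y": 0,"z": 3,"ax": 0,"ay": 0,"az": 0,"grip": 20},
    {"x": 0,"y": 0,"z": 4,"ax": 0,"ay": 0,"az": 0,"grip": 20},
    {"x": 0,"y": 0,"z": 4,"ax": 0,"ay": 0,"az": 0,"grip": 20}
  ]
}}

```text
t: 55.45
ee_pos: [0.5288, 0.1408, 0.1314]
ee_rot: [0.619, 0.786, 0.0, 0.0]
wrist_force: [0.1, 0.4, 1.3]
opening: 0.195
grasp_force: 0.4
```

Plate contact at 0.131 is as expected, so it is flat. Now the ring: I measure its mark angle and position.

Request:
{"op": "move_arm", "data": {
  "plan": [
    {"x": 0,"y": 0,"z": -30,"ax": 0,"ay": 0,"az": 0,"grip": 20},
    {"x": 0,"y": 0,"z": -70,"ax": 0,"ay": 0,"az": 0,"grip": 40},
    {"x": -40,"y": -10,"z": -100,"ax": 0,"ay": 0,"az": 0,"grip": 65},
    {"x": -85,"y": -22,"z": -110,"ax": 0,"ay": 0,"az": 0,"grip": 70},
    {"x": -130,"y": -36,"z": -110,"ax": 0,"ay": 0,"az": 0,"grip": 70}
  ]
}}

```text
t: 56.08
ee_pos: [0.5246, 0.0048, 0.2424]
ee_rot: [0.618, 0.786, 0.001, 0.001]
wrist_force: [0.4, 0.2, -0.6]
opening: 0.704
grasp_force: 0.0
```

```bash
python3 - <<'E'
from fit import *
st(); S,T=[manip.read_camera(n) for n in("side","top")]
ms=[mask(S,90),mask(T,90)]
q=np.array([.4448,-.3585])
for p,m,n in((S,ms[0],"S"),(T,ms[1],"T")):
    x,e=small([p],[m],"ring",tuple(q)); print(n,x.round(4),round(e,3))
    # unwarp cap disc plane z=.042 at 0.5 mm/px
    g=cv2.cvtColor(p["image"],cv2.COLOR_RGB2GRAY).astype(np.float32)
    N=180; a=np.arange(N)*np.pi*2/N
    prof=np.zeros(N)
    for r in np.arange(.026,.040,.001):
        uv=np.array([proj(p,[q[0]+r*np.cos(t),q[1]+r*np.sin(t),.042]) for t in a],np.float32)
        prof+=cv2.remap(g,uv[:,:1].copy(),uv[:,1:].copy(),cv2.INTER_LINEAR)[:,0]
    prof/=14
    idx=np.where(prof>prof.mean()+1.2*prof.std())[0]; print(n,round(prof.mean()),[(int(i*2),int(prof[i])) for i in idx])
    w=np.clip(prof-np.median(prof)-10,0,None); z=(w*np.exp(2j*a)).sum(); print("axis deg",np.degrees(np.angle(z)/2))
delta([.4447,-.3586,.15],down(PSI))
E
```

```text
t 56.08 pos [0.5246 0.0048 0.2424] rot [0.618 0.786 0.001 0.001] q [-0.15  0.34  0.14  1.75 -0.05  1.05  0.24] open 0.704 F [ 0.4  0.2 -0.6] gf 0.0
S [ 0.4449 -0.3579] 0.043
S 78 [(322, 132), (324, 163), (326, 200), (328, 212), (330, 209), (332, 194), (334, 173), (336, 144)]
axis deg -25.256552763877913
T [ 0.4447 -0.3593] 0.127
T 103 [(148, 133), (150, 130), (318, 137), (320, 153), (322, 172), (324, 191), (326, 202), (328, 202), (330, 190), (332, 170), (334, 148)]
axis deg -32.27158474420488
shift [-330.6 -158.1   92.9] rv [ 0.     0.003 -0.006]
```

Request:
{"op": "move_arm", "data": {
  "plan": [
    {"x": -50,"y": -24,"z": 0,"ax": 0,"ay": 0,"az": 0,"grip": 70},
    {"x": -100,"y": -48,"z": 0,"ax": 0,"ay": 0,"az": 0,"grip": 70},
    {"x": -150,"y": -72,"z": 0,"ax": 0,"ay": 0,"az": 0,"grip": 70},
    {"x": -200,"y": -96,"z": 20,"ax": 0,"ay": 0,"az": 0,"grip": 70},
    {"x": -250,"y": -120,"z": 40,"ax": 0,"ay": 0,"az": 0,"grip": 70}
  ]
}}

```text
t: 56.8
ee_pos: [0.4663, -0.2663, 0.2009]
ee_rot: [0.618, 0.786, 0.0, 0.001]
wrist_force: [1.6, 0.0, 0.7]
opening: 0.696
grasp_force: 0.0
```

Request:
{"op": "move_arm", "data": {
  "plan": [
    {"x": -40,"y": -19,"z": 20,"ax": 0,"ay": 0,"az": 0,"grip": 70},
    {"x": -80,"y": -38,"z": 40,"ax": 0,"ay": 0,"az": 0,"grip": 70},
    {"x": -80,"y": -38,"z": 60,"ax": 0,"ay": 0,"az": 0,"grip": 70},
    {"x": -80,"y": -38,"z": 90,"ax": 0,"ay": 0,"az": 0,"grip": 70},
    {"x": -80,"y": -38,"z": 90,"ax": 0,"ay": 0,"az": 0,"grip": 70}
  ]
}}

```text
t: 57.42
ee_pos: [0.4472, -0.3505, 0.1092]
ee_rot: [0.618, 0.786, 0.0, -0.002]
wrist_force: [0.3, 0.4, 0.4]
opening: 0.698
grasp_force: 0.0
```

```bash
python3 - <<'E'
from fit import *
st(); delta([.4447,-.3586,.045],down(PSI))
S=manip.read_camera("side"); print(small([S],[mask(S,90)],"ring",(.4447,-.3586)))
E
```

```text
t 57.42 pos [ 0.4472 -0.3505  0.1092] rot [ 0.618  0.786  0.    -0.002] q [ 0.49  0.55  0.2   1.81 -0.15  0.79  1.  ] open 0.698 F [0.3 0.4 0.4] gf 0.0
shift [-7.5 -4.2 64.2] rv [-0.003 -0.004  0.002]
(array([ 0.44503042, -0.35736366]), np.float64(0.1619084197409345))
```

Request:
{"op": "move_arm", "data": {
  "plan": [
    {"x": -7.5,"y": -4.2,"z": 10,"ax": 0,"ay": 0,"az": 0,"grip": 70},
    {"x": -7.5,"y": -4.2,"z": 35,"ax": 0,"ay": 0,"az": 0,"grip": 70},
    {"x": -7.5,"y": -4.2,"z": 55,"ax": 0,"ay": 0,"az": 0,"grip": 70},
    {"x": -7.5,"y": -4.2,"z": 64,"ax": 0,"ay": 0,"az": 0,"grip": 70},
    {"x": -7.5,"y": -4.2,"z": 64,"ax": 0,"ay": 0,"az": 0,"grip": 65}
  ]
}}

```text
t: 58.1
ee_pos: [0.4457, -0.3605, 0.0471]
ee_rot: [0.619, 0.786, -0.0, -0.0]
wrist_force: [-0.3, -0.3, -0.3]
opening: 0.646
grasp_force: 0.0
```

```bash
python3 - <<'E'
from fit import *
st(); delta([.4447,-.3586,.045],down(PSI))
E
```

```text
t 58.1 pos [ 0.4457 -0.3605  0.0471] rot [ 0.619  0.786 -0.    -0.   ] q [ 0.53  0.64  0.17  1.86 -0.17  0.66  1.04] open 0.646 F [-0.3 -0.3 -0.3] gf 0.0
shift [ 2.  -0.5  2.1] rv [-0.    -0.     0.002]
```

Request:
{"op": "move_arm", "data": {
  "plan": [
    {"x": 2,"y": -0.5,"z": 1.5,"ax": 0,"ay": 0,"az": 0,"grip": 60},
    {"x": 2,"y": -0.5,"z": 1.5,"ax": 0,"ay": 0,"az": 0,"grip": 60},
    {"x": 2,"y": -0.5,"z": 1.5,"ax": 0,"ay": 0,"az": 0,"grip": 40},
    {"x": 2,"y": -0.5,"z": 1.5,"ax": 0,"ay": 0,"az": 0,"grip": 35},
    {"x": 2,"y": -0.5,"z": 1.5,"ax": 0,"ay": 0,"az": 0,"grip": 30}
  ],
  "grip_force": 90
}}

```text
t: 58.72
ee_pos: [0.4452, -0.3585, 0.0468]
ee_rot: [0.619, 0.786, 0.0, 0.001]
wrist_force: [-1.8, 1.0, 8.5]
opening: 0.431
grasp_force: 89.1
```

Request:
{"op": "move_arm", "data": {
  "plan": [
    {"x": 0,"y": 0,"z": 0,"ax": 0,"ay": 0,"az": 0,"grip": 30},
    {"x": 0,"y": 0,"z": 0,"ax": 0,"ay": 0,"az": 0,"grip": 30},
    {"x": 0,"y": 0,"z": 0,"ax": 0,"ay": 0,"az": 0,"grip": 30},
    {"x": 0,"y": 0,"z": 0,"ax": 0,"ay": 0,"az": 0,"grip": 30},
    {"x": 0,"y": 0,"z": 0,"ax": 0,"ay": 0,"az": 0,"grip": 30}
  ]
}}

```text
t: 59.35
ee_pos: [0.4452, -0.3585, 0.0467]
ee_rot: [0.619, 0.786, 0.0, 0.001]
wrist_force: [-2.0, 1.3, 8.6]
opening: 0.431
grasp_force: 89.1
```

```bash
python3 - <<'E'
from fit import *
st(); S=manip.read_camera("side"); print(small([S],[mask(S,90)],"ring",(.4447,-.3586)))
E
```

```text
t 59.35 pos [ 0.4452 -0.3585  0.0467] rot [0.619 0.786 0.    0.001] q [ 0.53  0.64  0.17  1.87 -0.17  0.65  1.04] open 0.431 F [-2.   1.3  8.6] gf 89.1
(array([ 0.44548943, -0.35580334]), np.float64(0.24986241828223624))
```

Request:
{"op": "move_arm", "data": {
  "plan": [
    {"x": 0,"y": 0,"z": -10,"ax": 0,"ay": 0,"az": 0,"grip": 30},
    {"x": 0,"y": 0,"z": -40,"ax": 0,"ay": 0,"az": 0,"grip": 30},
    {"x": 0,"y": 0,"z": -90,"ax": 0,"ay": 0,"az": 0,"grip": 30},
    {"x": 0,"y": 0,"z": -145,"ax": 0,"ay": 0,"az": 0,"grip": 30},
    {"x": 0,"y": 0,"z": -190,"ax": 0,"ay": 0,"az": 0,"grip": 30}
  ]
}}

```text
t: 60.02
ee_pos: [0.4446, -0.3584, 0.2383]
ee_rot: [0.619, 0.786, -0.0, 0.001]
wrist_force: [1.6, -0.4, -2.1]
opening: 0.427
grasp_force: 90.5
```

```bash
python3 - <<'E'
from fit import *
st(); delta([.5288,.1409,.225],down(PSI+.794))
E
```

```text
t 60.02 pos [ 0.4446 -0.3584  0.2383] rot [ 0.619  0.786 -0.     0.001] q [ 0.48  0.42  0.23  1.64 -0.11  1.09  0.98] open 0.427 F [ 1.6 -0.4 -2.1] gf 90.5
shift [465.7 199.   12.9] rv [ 0.     0.001 -0.792]
```

Request:
{"op": "move_arm", "data": {
  "plan": [
    {"x": 40,"y": 17,"z": 0,"ax": 0,"ay": 0,"az": -0.08,"grip": 30},
    {"x": 90,"y": 38,"z": 0,"ax": 0,"ay": 0,"az": -0.16,"grip": 30},
    {"x": 140,"y": 60,"z": 0,"ax": 0,"ay": 0,"az": -0.25,"grip": 30},
    {"x": 190,"y": 81,"z": 0,"ax": 0,"ay": 0,"az": -0.34,"grip": 30},
    {"x": 240,"y": 103,"z": 0,"ax": 0,"ay": 0,"az": -0.42,"grip": 30}
  ]
}}

```text
t: 60.65
ee_pos: [0.4883, -0.0993, 0.2361]
ee_rot: [0.44, 0.898, -0.0, 0.0]
wrist_force: [1.3, -0.4, -2.8]
opening: 0.433
grasp_force: 90.5
```

```bash
python3 - <<'E'
from fit import *
st(); delta([.5288,.1409,.225],down(PSI+.794))
E
```

```text
t 60.65 pos [ 0.4883 -0.0993  0.2361] rot [ 0.44   0.898 -0.     0.   ] q [ 0.1   0.3   0.07  1.82 -0.02  1.02  0.84] open 0.433 F [ 1.3 -0.4 -2.8] gf 90.5
shift [165.1 179.1  11. ] rv [-0.    0.   -0.37]
```

Request:
{"op": "move_arm", "data": {
  "plan": [
    {"x": 33,"y": 36,"z": 0,"ax": 0,"ay": 0,"az": -0.09,"grip": 30},
    {"x": 66,"y": 72,"z": 0,"ax": 0,"ay": 0,"az": -0.18,"grip": 30},
    {"x": 99,"y": 108,"z": 0,"ax": 0,"ay": 0,"az": -0.27,"grip": 30},
    {"x": 132,"y": 143,"z": 0,"ax": 0,"ay": 0,"az": -0.37,"grip": 30},
    {"x": 165,"y": 179,"z": 5,"ax": 0,"ay": 0,"az": -0.37,"grip": 30}
  ]
}}

```text
t: 61.28
ee_pos: [0.5297, 0.1402, 0.2313]
ee_rot: [0.268, 0.963, -0.0, 0.0]
wrist_force: [0.7, -0.3, -3.0]
opening: 0.425
grasp_force: 90.5
```

Request:
{"op": "move_arm", "data": {
  "plan": [
    {"x": 0,"y": 0,"z": 0,"ax": 0,"ay": 0,"az": 0,"grip": 30},
    {"x": 0,"y": 0,"z": 0,"ax": 0,"ay": 0,"az": 0,"grip": 30},
    {"x": 0,"y": 0,"z": 0,"ax": 0,"ay": 0,"az": 0,"grip": 30},
    {"x": 0,"y": 0,"z": 0,"ax": 0,"ay": 0,"az": 0,"grip": 30},
    {"x": 0,"y": 0,"z": 0,"ax": 0,"ay": 0,"az": 0,"grip": 30}
  ]
}}

```text
t: 61.9
ee_pos: [0.5296, 0.1384, 0.2308]
ee_rot: [0.269, 0.963, -0.0, 0.0]
wrist_force: [-0.4, 0.3, -1.4]
opening: 0.428
grasp_force: 90.7
```

```bash
python3 - <<'E'
from fit import *
st(); delta([.5288,.1409,.205],down(PSI+.794))
S=manip.read_camera("side")
save(S,"r1.png",(160,90,260,170),7)
# held-ring offset check by silhouette (outer cap only, side view)
E
```

```text
t 61.9 pos [0.5296 0.1384 0.2308] rot [ 0.269  0.963 -0.     0.   ] q [-0.24  0.38 -0.09  1.71  0.04  1.05  0.68] open 0.428 F [-0.4  0.3 -1.4] gf 90.7
shift [ 2.   1.7 25.8] rv [ 0.     0.    -0.003]
```

View pics/r1.png

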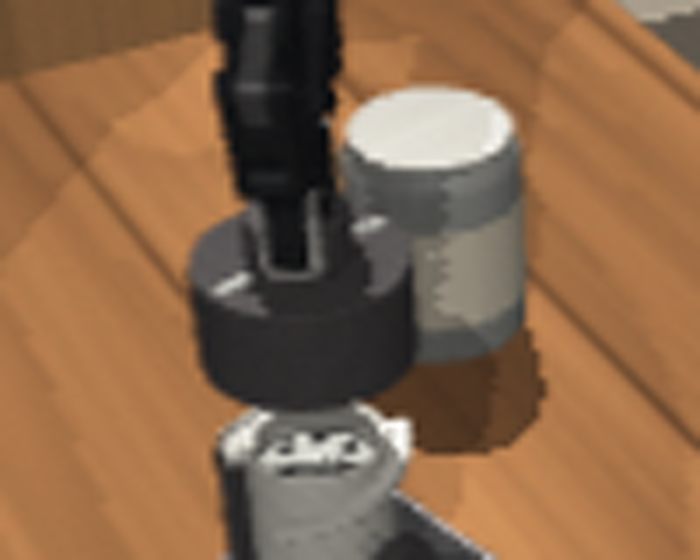

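The plate with its holes lies level in the bowl (315,450). The ring hangs above it with marks at (233,287) and (370,225). I'll compute the mark angle and centre from these.

```bash
python3 - <<'E'
from fit import *
s=manip.get_state(); z=s["ee_pos"][2]+.0053-.010
S=manip.read_camera("side")
g=cv2.cvtColor(S["image"],cv2.COLOR_RGB2GRAY)
def cen(u,v,r=5):
    u,v=int(round(u)),int(round(v)); w=g[v-r:v+r+1,u-r:u+r+1].astype(float)
    w=np.clip(w-(w.min()+.65*(np.percentile(w,97)-w.min())),0,None); yy,xx=np.mgrid[v-r:v+r+1,u-r:u+r+1]; return (w*xx).sum()/w.sum(),(w*yy).sum()/w.sum()
raw=[(160+233/7-.4,90+287/7-.4),(160+370/7-.4,90+225/7-.4)]
for k in(raw,[cen(*raw[0],3),raw[1]]):
    a,b=[atz(S,q,z) for q in k]; d=b-a
    print(np.round(k,1).tolist(),"mid",((a+b)/2).round(4),"sep",round(np.linalg.norm(d),4),"yaw",np.degrees(np.arctan2(d[1],d[0])).round(1),"want",np.degrees(PSI).round(1),"tcp",s["ee_pos"].round(4))
E
```

```text
[[192.9, 130.6], [212.5, 121.7]] mid [0.5294 0.1377 0.226 ] sep 0.0638 yaw 13.7 want 13.5 tcp [0.5296 0.1386 0.2307]
[[192.6, 130.1], [212.5, 121.7]] mid [0.5295 0.1389 0.226 ] sep 0.063 yaw 11.6 want 13.5 tcp [0.5296 0.1386 0.2307]
```

Request:
{"op": "move_arm", "data": {
  "plan": [
    {"x": 2,"y": 1.7,"z": 10,"ax": 0,"ay": 0,"az": 0,"grip": 30},
    {"x": 2,"y": 1.7,"z": 25,"ax": 0,"ay": 0,"az": 0,"grip": 30},
    {"x": 2,"y": 1.7,"z": 38,"ax": 0,"ay": 0,"az": 0,"grip": 30},
    {"x": 2,"y": 1.7,"z": 38,"ax": 0,"ay": 0,"az": 0,"grip": 30},
    {"x": 2,"y": 1.7,"z": 38,"ax": 0,"ay": 0,"az": 0,"grip": 30}
  ]
}}

```text
t: 62.62
ee_pos: [0.5289, 0.1416, 0.1926]
ee_rot: [0.269, 0.963, -0.0, -0.0]
wrist_force: [0.8, -0.4, -2.7]
opening: 0.427
grasp_force: 90.7
```

```bash
python3 - <<'E'
from fit import *
st(); delta([.5288,.1409,.1657],down(PSI+.794))
E
```

```text
t 62.62 pos [0.5289 0.1416 0.1926] rot [ 0.269  0.963 -0.    -0.   ] q [-0.24  0.42 -0.09  1.77  0.05  0.96  0.67] open 0.427 F [ 0.8 -0.4 -2.7] gf 90.7
shift [-0.3 -0.7 26.9] rv [-0.     0.    -0.002]
```

Request:
{"op": "move_arm", "data": {
  "plan": [
    {"x": -0.3,"y": -0.7,"z": 3,"ax": 0,"ay": 0,"az": 0,"grip": 30},
    {"x": -0.3,"y": -0.7,"z": 6,"ax": 0,"ay": 0,"az": 0,"grip": 30},
    {"x": -0.3,"y": -0.7,"z": 9,"ax": 0,"ay": 0,"az": 0,"grip": 30},
    {"x": -0.3,"y": -0.7,"z": 12,"ax": 0,"ay": 0,"az": 0,"grip": 30},
    {"x": -0.3,"y": -0.7,"z": 12,"ax": 0,"ay": 0,"az": 0,"grip": 30}
  ]
}}

```text
t: 63.25
ee_pos: [0.5284, 0.1408, 0.1803]
ee_rot: [0.269, 0.963, -0.0, -0.0]
wrist_force: [-0.2, 0.7, -1.8]
opening: 0.43
grasp_force: 90.7
```

Request:
{"op": "move_arm", "data": {
  "plan": [
    {"x": 0,"y": 0,"z": 3,"ax": 0,"ay": 0,"az": 0,"grip": 30},
    {"x": 0,"y": 0,"z": 6,"ax": 0,"ay": 0,"az": 0,"grip": 30},
    {"x": 0,"y": 0,"z": 8,"ax": 0,"ay": 0,"az": 0,"grip": 30},
    {"x": 0,"y": 0,"z": 10,"ax": 0,"ay": 0,"az": 0,"grip": 30},
    {"x": 0,"y": 0,"z": 10,"ax": 0,"ay": 0,"az": 0,"grip": 30}
  ]
}}

```text
t: 63.88
ee_pos: [0.5285, 0.1408, 0.1704]
ee_rot: [0.269, 0.963, -0.0, -0.0]
wrist_force: [-0.6, -0.6, -2.2]
opening: 0.432
grasp_force: 90.7
```

```bash
python3 - <<'E'
from fit import *
s=st(); delta([.5288,.1409,.1657],down(PSI+.794)); print(s["wrist_torque"])
E
```

```text
t 63.88 pos [0.5285 0.1408 0.1704] rot [ 0.269  0.963 -0.    -0.   ] q [-0.24  0.44 -0.09  1.8   0.05  0.9   0.67] open 0.432 F [-0.6 -0.6 -2.2] gf 90.7
shift [-0.2  0.3  4.7] rv [-0.    -0.    -0.002]
[-0.02792823 -0.00862771  0.01869073]
```

Request:
{"op": "move_arm", "data": {
  "plan": [
    {"x": 0,"y": 0,"z": 2,"ax": 0,"ay": 0,"az": 0,"grip": 30},
    {"x": 0,"y": 0,"z": 3.5,"ax": 0,"ay": 0,"az": 0,"grip": 30},
    {"x": 0,"y": 0,"z": 4.5,"ax": 0,"ay": 0,"az": 0,"grip": 30},
    {"x": 0,"y": 0,"z": 5.2,"ax": 0,"ay": 0,"az": 0,"grip": 30},
    {"x": 0,"y": 0,"z": 5.2,"ax": 0,"ay": 0,"az": 0,"grip": 30}
  ]
}}

```text
t: 64.5
ee_pos: [0.5287, 0.1408, 0.1658]
ee_rot: [0.269, 0.963, 0.0, 0.0]
wrist_force: [-1.1, -0.5, 2.1]
opening: 0.43
grasp_force: 90.8
```

```bash
python3 - <<'E'
from fit import *
s=st(); delta([.5288,.1409,.1657],down(PSI+.794)); print(s["wrist_torque"])
E
```

```text
t 64.5 pos [0.5287 0.1408 0.1658] rot [0.269 0.963 0.    0.   ] q [-0.24  0.45 -0.09  1.8   0.05  0.89  0.67] open 0.43 F [-1.1 -0.5  2.1] gf 90.8
shift [-0.   0.1  0.1] rv [ 0.     0.    -0.002]
[-0.11004696  0.3562163  -0.05087911]
```

The ring rests on the stack (z = 0.1658, as predicted). Turning clockwise.

Request:
{"op": "move_arm", "data": {
  "plan": [
    {"x": 0,"y": 0,"z": 0,"ax": 0,"ay": 0,"az": 0.12,"grip": 30},
    {"x": 0,"y": 0,"z": 0,"ax": 0,"ay": 0,"az": 0.25,"grip": 30},
    {"x": 0,"y": 0,"z": 0,"ax": 0,"ay": 0,"az": 0.38,"grip": 30},
    {"x": 0,"y": 0,"z": 0,"ax": 0,"ay": 0,"az": 0.5,"grip": 30},
    {"x": 0,"y": 0,"z": 0,"ax": 0,"ay": 0,"az": 0.6,"grip": 30}
  ],
  "grip_force": 110
}}

```text
t: 65.12
ee_pos: [0.5292, 0.141, 0.1659]
ee_rot: [0.543, 0.84, 0.001, 0.001]
wrist_force: [-0.2, 0.1, 1.7]
opening: 0.425
grasp_force: 110.7
```

```bash
python3 - <<'E'
from fit import *
s=st(); delta([.5288,.1409,.1657],down(PSI+.794)); print(s["wrist_torque"])
E
```

```text
t 65.12 pos [0.5292 0.141  0.1659] rot [0.543 0.84  0.001 0.001] q [-0.36  0.45  0.07  1.8  -0.04  0.89  0.16] open 0.425 F [-0.2  0.1  1.7] gf 110.7
shift [ 0.  -0.4  0.2] rv [ 0.001  0.001 -0.605]
[-0.05816014  0.03137433  0.00029667]
```

Request:
{"op": "move_arm", "data": {
  "plan": [
    {"x": 0,"y": 0,"z": 0,"ax": 0,"ay": 0,"az": 0.12,"grip": 30},
    {"x": 0,"y": 0,"z": 0,"ax": 0,"ay": 0,"az": 0.25,"grip": 30},
    {"x": 0,"y": 0,"z": 0,"ax": 0,"ay": 0,"az": 0.38,"grip": 30},
    {"x": 0,"y": 0,"z": 0,"ax": 0,"ay": 0,"az": 0.5,"grip": 30},
    {"x": 0,"y": 0,"z": 0,"ax": 0,"ay": 0,"az": 0.6,"grip": 30}
  ]
}}

```text
t: 65.75
ee_pos: [0.5292, 0.1411, 0.1659]
ee_rot: [0.767, 0.642, 0.001, 0.0]
wrist_force: [-0.2, -0.1, 2.7]
opening: 0.417
grasp_force: 110.7
```

```bash
python3 - <<'E'
from fit import *
s=st(); delta([.5288,.1409,.1657],down(PSI+.794)); print(s["wrist_torque"])
E
```

```text
t 65.75 pos [0.5292 0.1411 0.1659] rot [0.767 0.642 0.001 0.   ] q [-0.47  0.46  0.24  1.81 -0.13  0.89 -0.34] open 0.417 F [-0.2 -0.1  2.7] gf 110.7
shift [-0.3 -0.4  0.2] rv [ 0.002  0.    -1.205]
[-0.07098858  0.05223739  0.03550482]
```

Request:
{"op": "move_arm", "data": {
  "plan": [
    {"x": 0,"y": 0,"z": 0,"ax": 0,"ay": 0,"az": 0.08,"grip": 30},
    {"x": 0,"y": 0,"z": 0,"ax": 0,"ay": 0,"az": 0.15,"grip": 30},
    {"x": 0,"y": 0,"z": 0,"ax": 0,"ay": 0,"az": 0.2,"grip": 30},
    {"x": 0,"y": 0,"z": 0.3,"ax": 0,"ay": 0,"az": 0.25,"grip": 30},
    {"x": 0,"y": 0,"z": 0.5,"ax": 0,"ay": 0,"az": 0.28,"grip": 30}
  ]
}}

```text
t: 66.38
ee_pos: [0.5286, 0.1411, 0.1649]
ee_rot: [0.848, 0.53, 0.0, 0.0]
wrist_force: [0.2, 0.4, -0.1]
opening: 0.422
grasp_force: 110.9
```

```bash
python3 - <<'E'
from fit import *
s=st(); delta([.5288,.1409,.1657],down(PSI+.794)); print(s["wrist_torque"])
E
```

```text
t 66.38 pos [0.5286 0.1411 0.1649] rot [0.848 0.53  0.    0.   ] q [-0.52  0.47  0.32  1.81 -0.18  0.9  -0.57] open 0.422 F [ 0.2  0.4 -0.1] gf 110.9
shift [-0.1  0.3 -0.8] rv [ 0.    -0.    -1.482]
[-0.01286621  0.07747072  0.22214582]
```

Request:
{"op": "move_arm", "data": {
  "plan": [
    {"x": 0,"y": 0,"z": 0.4,"ax": 0,"ay": 0,"az": 0.04,"grip": 30},
    {"x": 0,"y": 0,"z": 0.8,"ax": 0,"ay": 0,"az": 0.08,"grip": 30},
    {"x": 0,"y": 0,"z": 1.1,"ax": 0,"ay": 0,"az": 0.12,"grip": 30},
    {"x": 0,"y": 0,"z": 1.4,"ax": 0,"ay": 0,"az": 0.15,"grip": 30},
    {"x": 0,"y": 0,"z": 1.4,"ax": 0,"ay": 0,"az": 0.15,"grip": 30}
  ]
}}

```text
t: 67.0
ee_pos: [0.5286, 0.1409, 0.1635]
ee_rot: [0.885, 0.465, 0.0, -0.0]
wrist_force: [-1.4, 0.8, 2.0]
opening: 0.424
grasp_force: 111.2
```

```bash
python3 - <<'E'
from fit import *
s=st(); delta([.5288,.1409,.1657],down(PSI+.794)); print(s["wrist_torque"])
E
```

```text
t 67.0 pos [0.5286 0.1409 0.1635] rot [ 0.885  0.465  0.    -0.   ] q [-0.54  0.47  0.36  1.81 -0.21  0.9  -0.7 ] open 0.424 F [-1.4  0.8  2. ] gf 111.2
shift [ 0.1  0.2 -2.2] rv [ 0.    -0.    -1.633]
[0.16872498 0.38225643 0.04302164]
```

Request:
{"op": "move_arm", "data": {
  "plan": [
    {"x": 0,"y": 0,"z": 0.2,"ax": 0,"ay": 0,"az": 0.03,"grip": 30},
    {"x": 0,"y": 0,"z": 0.4,"ax": 0,"ay": 0,"az": 0.06,"grip": 30},
    {"x": 0,"y": 0,"z": 0.6,"ax": 0,"ay": 0,"az": 0.08,"grip": 30},
    {"x": 0,"y": 0,"z": 0.6,"ax": 0,"ay": 0,"az": 0.08,"grip": 30},
    {"x": 0,"y": 0,"z": 0.6,"ax": 0,"ay": 0,"az": 0.08,"grip": 30}
  ]
}}

```text
t: 67.62
ee_pos: [0.5286, 0.1408, 0.1629]
ee_rot: [0.903, 0.429, -0.0, -0.0]
wrist_force: [-2.3, 1.1, 2.4]
opening: 0.42
grasp_force: 111.2
```

```bash
python3 - <<'E'
from fit import *
s=st(); delta([.5288,.1409,.1657],down(PSI+.794)); print(s["wrist_torque"])
S=manip.read_camera("side"); z=s["ee_pos"][2]+.0053-.010
g=cv2.cvtColor(S["image"],cv2.COLOR_RGB2GRAY).astype(np.float32); c=[.5287,.1408]
a=np.arange(0,360,3)*np.pi/180
prof=np.mean([cv2.remap(g,*[np.array([proj(S,[c[0]+r*np.cos(t),c[1]+r*np.sin(t),z]) for t in a],np.float32)[:,i:i+1].copy() for i in(0,1)],cv2.INTER_LINEAR)[:,0] for r in np.arange(.026,.040,.002)],0)
print("expect ring x deg",np.degrees(PSI-1.71), [(int(i*3),int(prof[i])) for i in np.where(prof>105)[0]])
E
```

```text
t 67.62 pos [0.5286 0.1408 0.1629] rot [ 0.903  0.429 -0.    -0.   ] q [-0.56  0.48  0.38  1.81 -0.22  0.9  -0.76] open 0.42 F [-2.3  1.1  2.4] gf 111.2
shift [ 0.2  0.1 -2.8] rv [-0.    -0.    -1.712]
[0.10608508 0.38101672 0.12611019]
expect ring x deg -84.51127478179643 []
```

Request:
{"op": "move_arm", "data": {
  "plan": [
    {"x": 0,"y": 0,"z": 0.2,"ax": 0,"ay": 0,"az": 0.02,"grip": 30},
    {"x": 0,"y": 0,"z": 0.3,"ax": 0,"ay": 0,"az": 0.04,"grip": 30},
    {"x": 0,"y": 0,"z": 0.3,"ax": 0,"ay": 0,"az": 0.05,"grip": 30},
    {"x": 0,"y": 0,"z": 0.3,"ax": 0,"ay": 0,"az": 0.05,"grip": 30},
    {"x": 0,"y": 0,"z": 0.3,"ax": 0,"ay": 0,"az": 0.05,"grip": 30}
  ]
}}

```text
t: 68.3
ee_pos: [0.5285, 0.1408, 0.1625]
ee_rot: [0.914, 0.407, -0.0, -0.0]
wrist_force: [-1.6, 0.6, 1.1]
opening: 0.42
grasp_force: 111.2
```

```bash
python3 - <<'E'
from fit import *
s=st(); delta([.5288,.1409,.1657],down(PSI+.794)); print(s["wrist_torque"], s["effort"])
S=manip.read_camera("side"); z=s["ee_pos"][2]+.0053-.010
g=cv2.cvtColor(S["image"],cv2.COLOR_RGB2GRAY).astype(np.float32); c=[.5287,.1408]
a=np.arange(0,360,5)*np.pi/180
prof=np.mean([cv2.remap(g,*[np.array([proj(S,[c[0]+r*np.cos(t),c[1]+r*np.sin(t),z]) for t in a],np.float32)[:,i:i+1].copy() for i in(0,1)],cv2.INTER_LINEAR)[:,0] for r in np.arange(.026,.040,.002)],0)
print([(int(i*5),int(prof[i])) for i in np.argsort(-prof)[:14]])
E
```

```text
t 68.3 pos [0.5285 0.1408 0.1625] rot [ 0.914  0.407 -0.    -0.   ] q [-0.57  0.48  0.39  1.81 -0.23  0.9  -0.8 ] open 0.42 F [-1.6  0.6  1.1] gf 111.2
shift [ 0.2  0.1 -3.2] rv [-0.     0.    -1.762]
[0.0987322  0.33204859 0.44068309] [ 9.83872823e-01 -5.33574486e+01  6.52289942e+00 -2.15414232e+01
 -8.19149340e-03 -5.16868047e-01 -3.90589340e-01]
[(135, 95), (270, 94), (140, 94), (145, 94), (130, 93), (150, 93), (155, 90), (265, 89), (160, 87), (330, 87), (335, 86), (325, 86), (165, 85), (125, 83)]
```

Request:
{"op": "move_arm", "data": {
  "plan": [
    {"x": 0,"y": 0,"z": 0,"ax": 0,"ay": 0,"az": 0.02,"grip": 30},
    {"x": 0,"y": 0,"z": 0,"ax": 0,"ay": 0,"az": 0.03,"grip": 30},
    {"x": 0,"y": 0,"z": 0,"ax": 0,"ay": 0,"az": 0.03,"grip": 30},
    {"x": 0,"y": 0,"z": 0,"ax": 0,"ay": 0,"az": 0.03,"grip": 30},
    {"x": 0,"y": 0,"z": 0,"ax": 0,"ay": 0,"az": 0.03,"grip": 30}
  ]
}}

```text
t: 68.97
ee_pos: [0.5285, 0.1408, 0.1624]
ee_rot: [0.919, 0.393, -0.0, -0.0]
wrist_force: [-1.2, 0.8, -3.3]
opening: 0.421
grasp_force: 110.8
```

```bash
python3 - <<'E'
from fit import *
s=st(); delta([.5288,.1409,.1657],down(PSI+.794)); print(s["wrist_torque"])
E
```

```text
t 68.97 pos [0.5285 0.1408 0.1624] rot [ 0.919  0.393 -0.    -0.   ] q [-0.57  0.48  0.4   1.81 -0.23  0.9  -0.83] open 0.421 F [-1.2  0.8 -3.3] gf 110.8
shift [ 0.3  0.2 -3.3] rv [-0.     0.    -1.792]
[0.01919157 0.20534541 0.92298941]
```

Torque has passed 0.9 N·m, so the ring is firmly clamped. Releasing and lifting away.

Request:
{"op": "move_arm", "data": {
  "plan": [
    {"x": 0,"y": 0,"z": 0,"ax": 0,"ay": 0,"az": 0,"grip": 50},
    {"x": 0,"y": 0,"z": 0,"ax": 0,"ay": 0,"az": 0,"grip": 65},
    {"x": 0,"y": 0,"z": 0,"ax": 0,"ay": 0,"az": 0,"grip": 65},
    {"x": 0,"y": 0,"z": -30,"ax": 0,"ay": 0,"az": 0,"grip": 65},
    {"x": 0,"y": 0,"z": -70,"ax": 0,"ay": 0,"az": 0,"grip": 65}
  ]
}}

```text
t: 69.6
ee_pos: [0.5282, 0.1406, 0.2329]
ee_rot: [0.92, 0.393, -0.001, 0.0]
wrist_force: [0.6, -0.7, -0.5]
opening: 0.648
grasp_force: 0.0
```

```bash
python3 - <<'E'
from fit import *
st(); delta([.50,-.10,.26])
E
```

```text
t 69.6 pos [0.5282 0.1406 0.2329] rot [ 0.92   0.393 -0.001  0.   ] q [-0.6   0.41  0.43  1.71 -0.19  1.07 -0.87] open 0.648 F [ 0.6 -0.7 -0.5] gf 0.0
shift [-193.3  146.   -26.9] rv [0. 0. 0.]
```

Request:
{"op": "move_arm", "data": {
  "plan": [
    {"x": -35,"y": 26,"z": -25,"ax": 0,"ay": 0,"az": 0,"grip": 65},
    {"x": -75,"y": 57,"z": -27,"ax": 0,"ay": 0,"az": 0,"grip": 65},
    {"x": -115,"y": 87,"z": -27,"ax": 0,"ay": 0,"az": 0,"grip": 65},
    {"x": -155,"y": 117,"z": -27,"ax": 0,"ay": 0,"az": 0,"grip": 65},
    {"x": -193,"y": 146,"z": -27,"ax": 0,"ay": 0,"az": 0,"grip": 65}
  ]
}}

```text
t: 70.22
ee_pos: [0.5005, -0.1014, 0.2601]
ee_rot: [0.92, 0.393, 0.001, 0.0]
wrist_force: [1.3, -0.2, -0.3]
opening: 0.657
grasp_force: 0.0
```

```bash
python3 - <<'E'
from fit import *
st()
S,T=[manip.read_camera(n) for n in("side","top")]
a=cv2.resize(T["image"][190:250,170:230],(400,400),interpolation=cv2.INTER_CUBIC); b=cv2.resize(S["image"][120:200,170:250],(400,400),interpolation=cv2.INTER_CUBIC)
cv2.imwrite("pics/end.png",np.hstack([a,b])[...,::-1])
E
```

```text
t 70.22 pos [ 0.5005 -0.1014  0.2601] rot [0.92  0.393 0.001 0.   ] q [-0.21  0.33  0.5   1.76 -0.18  1.1  -0.41] open 0.657 F [ 1.3 -0.2 -0.3] gf 0.0
```

View pics/end.png

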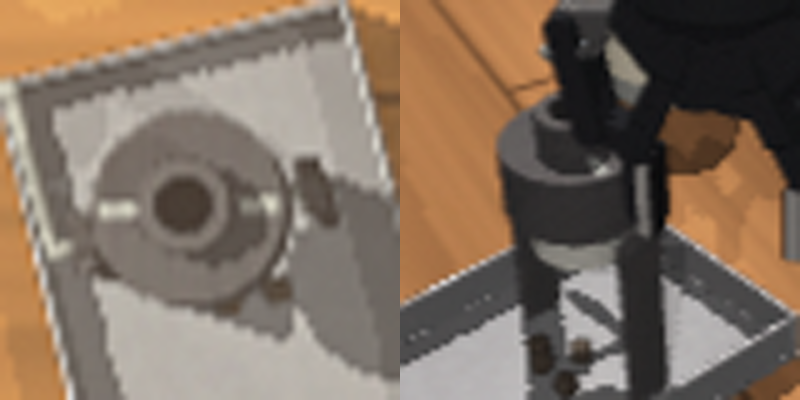

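The ring sits level on the bowl. Its marks at (118,210) and (262,205) show it turned about a quarter turn from the gaps. The lumps are in the tray and the arm is clear.

```bash
python3 -c "
from bench import manip
print(manip.finish_job())"
```

```text
the job is handed in; nothing more can be done
None
```

I handed the job in at about 70 s. The lumps I could see (three in the pictures) are in the tray and the bowl is upright. In it are the strainer, both spacers and the plate, and the screw ring is turned about 103° clockwise and clamped at 0.9 N·m. The hand-in returned no verdict, so I don't know how it was judged.

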